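Length readings of mortar bars between the centres of a comparator

TASK

Take a length reading of the reference rod and then of every mortar bar on the rubber mat, starting with the bar nearest the robot: lay the piece in the comparator, slide the tailstock up until the piece is fully seated between the two centres, let go and, while it is seated so, press the record button fully down and release it. After its reading put the reference rod back on its stand and lay each bar flat in a bay of its own in the curing box, setting everything down gently, without letting it fall. Leave the beaker and the white wash bottle standing.

Things in the scene. Friction and masses are not known exactly. Their poses are not given: they have to be found in the camera images.
- comparator: Length comparator, fixed: black bed 60 mm wide, 420 mm long along its y, top 40 mm up; origin on the table under its middle. +y points from the fixed gauge head (grey block at y -143 to -97 mm, 106 mm high, round indicator behind it to -213 mm) to the sliding tailstock. Two 12 mm long saddles at y = -50 and +50 mm carry the piece.
- seat (a point): Centre of a piece (rod or bar) when seated: on the measuring axis, 85 mm up, axes as the comparator. Each stud is then 9.5 mm deep in its cup. Pushing the tailstock slides the piece along the saddles into the head's cup and lifts it 1 mm to the axis. To unload: draw the tailstock back, slide the piece some 13 mm towards it out of the head's cup, then lift.
- load_point (a point): Centre of a piece as laid in the saddles for loading, 13 mm from the seat towards the tailstock (its stud tip 3 mm clear of the head's cup) and 1 mm below the axis; needs the tailstock at 0.035 or more. The saddles' flat floors are 71.5 mm above the table, between guides 29 mm apart that flare to 42 mm apart at 93 mm height.
- head_cup (a point): Centre of the mouth of the gauge head's conical steel cup, facing the tailstock (23 mm outside, mouth 14 mm wide, tapering by 25 degrees a side).
- tail_cup (a point): Centre of the mouth of the like cup on the tailstock, facing the gauge head; moves with the tailstock.
- tail (a joint): Tailstock position along the bed, m: 0 = cup closed on the stud of a seated piece; grows away from the gauge head to 0.045 (fully back); runs on to -0.010 if nothing is between. Slides with about 3 N of friction and stays where it is left; seating a piece takes 5 to 15 N in all. A stud can stick a little in its cup and follow it back.
- tail_knob (a point): Grip point of the tailstock's upright black knob: straight-sided, 18 mm across, from 105 to 142 mm above the table; this point is on its axis at 128 mm. It stands on the tailstock's grey 44 x 46 mm block, whose top is at 105 mm. Pinch it from above, or push its side, to slide the tailstock.
- key (a joint): Record button (spring push button of the hand key), m pressed: 0 = up, 0.006 = fully down at 5 N; springs back by itself.
- key_top (a point): Centre of the top of the record button, 52 mm above the table when up: a white cap 24 mm across in a black collar 40 mm across, on a flat grey box 70 x 95 x 30 mm, fixed.
- ref: Reference rod: steel, round, 25 mm thick, 160 mm long, with a black grip sleeve on its middle 56 mm and a steel stud 8 mm thick and 12 mm long, round-ended, at each end (184 mm overall); about 0.3 kg. Origin: its centre; y axis along it; either end may go either way. Starts on its stand.
- stand: Wooden stand of the reference rod, fixed: base 70 x 150 x 14 mm with two upright V forks, 14 mm thick, at y = -50 and +50 mm, tops about 62 mm above the table. Origin on the table under its middle; the rod lies along its y.
- stand_seat (a point): Centre of the reference rod when it lies in both forks, 47 mm above the table; axes as the stand.
- mat: Rubber draining mat 250 x 215 x 4 mm, fixed; the bars start on it in a row, each along its y, in places about 100 mm apart in x (some empty). Origin: centre of its underside.
- bar1: Mortar bar in the place nearest the robot, or None if absent. All bars are alike: grey, 25 x 25 mm square, 160 mm long, 0.2 to 0.3 kg, with a brass stud 8 mm thick and 12 mm long, round-ended, in the middle of each end (184 mm over the studs). Origin: centre of the bar; y axis along it; either end may go either way.
- bar2: Mortar bar in the middle place, or None if absent. All bars are alike: grey, 25 x 25 mm square, 160 mm long, 0.2 to 0.3 kg, with a brass stud 8 mm thick and 12 mm long, round-ended, in the middle of each end (184 mm over the studs). Origin: centre of the bar; y axis along it; either end may go either way.
- bar3: Mortar bar in the place farthest from the robot, or None if absent. All bars are alike: grey, 25 x 25 mm square, 160 mm long, 0.2 to 0.3 kg, with a brass stud 8 mm thick and 12 mm long, round-ended, in the middle of each end (184 mm over the studs). Origin: centre of the bar; y axis along it; either end may go either way.
- curing_box: Curing box, fixed: open, white, 245 x 220 x 45 mm, walls 4 mm; origin: centre of its underside. Two grey bearers at y = -50 and +50 mm, 12 mm wide, tops 14 mm up, run along x; 12 mm high teeth on them at x = -37.5 and +37.5 mm part three bays, centres x = -75, 0, +75 mm. A bar lies along y, flat on both bearers, centre 26.5 mm up.
- beaker: Clear plastic beaker, 90 mm wide, 120 mm high, a bystander to be left standing. Origin: centre of its underside.
- wash_bottle: White wash bottle, 62 mm wide, 160 mm high, a bystander to be left standing. Origin: centre of its underside.
There are look-alikes about, which are no part of the job. What is shaped like the bar1 but red is not meant.

How it is judged:
By the outcome, as a careful person would: the job done as asked, in the order asked, and still so for the second after the job is handed in, with the robot touching nothing.
Of bar1, bar2, bar3 only 1 to 2 are there at a start; the rules pass over those that are not, and their reading is None.
At some moment in a run one of bar1, bar2, bar3 may be knocked a few centimetres aside while the robot is not near it.
It also fails if it takes over 210 s, if anything falls off the work surface, if the arm or the gripper's body presses on something with over 40 N, if the wrist force passes 120 N, or if a joint passes its speed limit or range.

ROBOT

A 6-joint arm with a two-finger parallel gripper is mounted at the origin on the work surface. World frame = base frame: x ahead of the robot, y to its left, z up, the work surface at z = 0. Lengths are in m, angles in degrees, forces in N, time in s.
With the tool pointing down it reaches from about 0.3 to 0.75 m from the base axis. Payload 8.5 kg.
Tool frame: the origin (TCP) lies midway between the tips of the shut fingers; the grasp point (between the pads) lies grasp_offset behind it (grasp_offset is the distance from the TCP to the grasp point, in m); z points along the fingers, y is the line along which they close (so a half turn about z gives the same grasp; the last joint's range is limited). The gripper opens to 85 mm and grips with 20 to 120 N. Pads are 22 mm wide; open, the fingers measure 114 mm over their backs; the gripper's body (76 mm by 85 mm) begins 54 mm behind the grasp point. The pads swing forward as they close: fully open they stand 13 mm farther back than shut.
Start: joints at [-89.169, 21.807, 74.336, -0, 83.858, -12.336], TCP at [0.125, -0.536, 0.208] pointing down, gripper open.
Joint ranges: [-178.18, 178.18], [-50.72, 133.34], [12.68, 142.11], [-81.47, 261.47], [9.98, 163.14], [-165.26, 165.26]. Speed limits (degrees/s): [136.94, 136.94, 180, 180, 180, 180].

INTERFACE

Orientations are given as a 3x3 rotation matrix whose columns are the frame's x, y, z axes.
In Python, from rig import observe, get_image, camera_params, close_job, grasp_offset gives the robot as it stands.
- The arm moves only by the shell command python3 -m handwheel 'ROWS' [OPENING] [FORCE]. ROWS is JSON, a list of rows, each a list of 2 entries, a list of its own where there are three numbers: the shift along the tool's x, y, z as a fraction of full scale, then the turn, a rotation vector about the tool's x, y, z as a fraction of full scale. In form: [[[dx, dy, dz], [ax, ay, az]], ...]. A call has 1 to 10 rows; each row is the pose to reach, as a shift and turn from the pose commanded when the call began, along the tool's axes at that moment, turning the shorter way round; what a row does not reach only later rows make up. Full scale, the value 1, is 0.5 m for a shift and pi rad for a turn. A row lasts 1/10 s, in which the tool goes at most 50 mm and 8.59 degrees, less where a joint would pass 70% of its speed; a pose out of reach is approached as far as the arm can. A call with a number of a shift or a turn outside -1 to 1 is refused whole. A call with a gripper value outside its range is refused whole. OPENING is the opening, from 0 (shut) to 1 (fully open), set as the call begins (- or left out, the last holds). The fingers move at their own pace and stop on an object; FORCE is the grip in N (left out, the last holds). Time passes only in rows, so rows that repeat a pose let the fingers close. It gives the time, the measured TCP pose, the force, the opening and the grip force at its end, in the units of the state.
- observe(): the state, without advancing time (a new reading comes with each control period).
- get_image(name): name is "scene" or "side" or "wrist"; returns (picture, depth): 384x512x3 uint8, red, green, blue; 384x512 float32, m along the optical axis (not along the pixel's ray), 0 where there is no reading.
- camera_params(name): a dict with "K" (3x3 intrinsics, pixels), "R" (3x3) and "t" (3): a world point X has camera coordinates R X + t. Camera axes: x right, y down, z forward; pixel columns grow to the right and rows downward; lengths in m; the calibration is good to about 2 mm. A picture is of the moment at which its call begins: read the wrist's pose just before it. camera_params takes no time and is no camera call; for the wrist camera it gives the pose at the moment of the call.
- close_job(): hands the job in; it is judged then, once.
The state is a dict: "time_s": time; "q": joint angles; "qvel": joint speeds; "joint_efforts": joint torques, N m; "position": TCP position; "tool_rot": TCP orientation; "ft_force": force on the tool from outside, world axes, zero at the start; "wrist_torque": the same for the moment, N m; "grip_width": finger opening in m; "gripper_force": force on a finger pad.
Only numpy, scipy, OpenCV 4.12 (cv2) and the standard library are available. Lean on these libraries where they do the work, as an engineer would, in place of code of your own. Each camera call takes 0.05 s, during which the arm holds its last target. There are 200 camera calls.

## Working session

There is one attempt and no reset: what is moved stays moved. The work goes in short steps, Python scripts to look and compute and a shell command to move; the robot and the scene stay as the last step left them, time stands still between calls to the robot, and variables do not carry over. Pictures are saved under pics/ and viewed, at most 17 in all, crops included, and the job is handed in when it is done.

```bash
ls; mkdir -p pics
python3 - <<'E'
from rig import *
import cv2,json
import numpy as np
s=observe();print({k:np.round(v,3).tolist() for k,v in s.items()}); print(grasp_offset if not callable(grasp_offset) else grasp_offset())
for n in ["scene","side","wrist"]:
    c=camera_params(n); im,d=get_image(n)
    np.savez(f"pics/{n}0.npz",im=im,d=d,**c); cv2.imwrite(f"pics/{n}0.png",im[:,:,::-1])
    R=np.array(c["R"]);print(n,np.round(c["K"],1).tolist(),np.round(-R.T@c["t"],3),np.round(R,2).tolist())
a=[cv2.imread(f"pics/{n}0.png") for n in ["scene","side"]]
E
```

```text
pics
{'time_s': 0.0, 'q': [-89.168, 21.841, 74.387, -0.0, 83.857, -12.333], 'qvel': [-0.002, 0.137, -0.066, -0.098, -0.058, -0.046], 'joint_efforts': [-0.001, -44.847, -23.128, -0.0, 0.005, -0.0], 'position': [0.125, -0.535, 0.208], 'tool_rot': [[0.974, 0.228, -0.0], [0.228, -0.974, 0.001], [0.0, -0.001, -1.0]], 'ft_force': [0.086, -0.675, -0.256], 'wrist_torque': [-0.0, 0.004, -0.014], 'gripper_force': 0.0, 'grip_width': 0.086}
0.0187
scene [[413.3, 0.0, 255.0], [0.0, 413.3, 193.1], [0.0, 0.0, 1.0]] [ 1.299 -0.068  1.176] [[0.08, 1.0, -0.01], [0.76, -0.06, -0.64], [-0.64, 0.04, -0.77]]
side [[451.1, 0.0, 258.8], [0.0, 451.1, 192.2], [0.0, 0.0, 1.0]] [0.319 1.089 1.137] [[-0.99, -0.13, 0.01], [-0.09, 0.67, -0.73], [0.09, -0.73, -0.68]]
wrist [[285.9, 0.0, 251.9], [0.0, 285.9, 191.8], [0.0, 0.0, 1.0]] [ 0.199 -0.518  0.372] [[0.23, -0.97, -0.0], [-0.93, -0.22, 0.3], [-0.29, -0.07, -0.95]]
```

View pics/scene0.png

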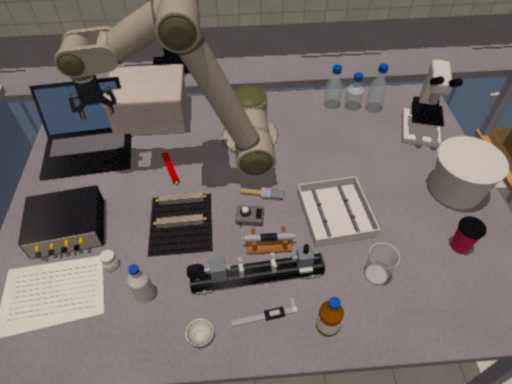

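View pics/side0.png

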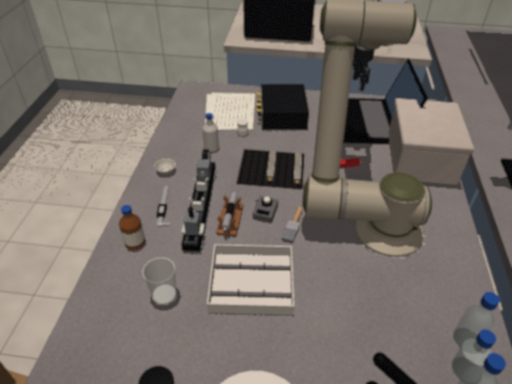

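The scene view shows: the mat at (181,222) with grey bars at about (180,198) and (180,220). The red look-alike is at (170,168), the key at (248,213) and the stand with the rod at (270,242). The comparator is at (257,270) with its head to the left, and the curing box is at (338,210). The beaker is at (380,265) and the wash bottle at (141,285). I'll enlarge the work area to confirm and measure.

```bash
cat > h.py <<'E'
import numpy as np,cv2
from rig import *
def load(n): return dict(np.load(f"pics/{n}.npz"))
def snap(cam,name):
    c=camera_params(cam); im,d=get_image(cam); np.savez(f"pics/{name}.npz",im=im,d=d,**c); return load(name)
def cloud(f):
    v,u=np.mgrid[:384,:512]; K=f["K"]; d=f["d"]
    P=np.stack([(u-K[0,2])/K[0,0]*d,(v-K[1,2])/K[1,1]*d,d],-1)
    return (P-f["t"])@f["R"]
def ray(f,uv,z):
    K=f["K"]; r=f["R"].T@np.linalg.inv(K)@np.array([uv[0],uv[1],1.]); o=-f["R"].T@f["t"]
    return o+r*(z-o[2])/r[2]
def crop(f,x0,y0,x1,y1,k,name): cv2.imwrite(f"pics/{name}.png",cv2.resize(f["im"][y0:y1,x0:x1,::-1],None,fx=k,fy=k,interpolation=cv2.INTER_CUBIC))
def rect(P): # min-area rectangle of xy points
    (c,(w,h),a)=cv2.minAreaRect((P[:,:2]*1000).astype(np.float32)); 
    b=cv2.boxPoints((c,(w,h),a)); e=max((b[1]-b[0],b[2]-b[1]),key=np.linalg.norm)
    return np.round(c,1),sorted([round(w,1),round(h,1)]),round(float(np.degrees(np.arctan2(e[1],e[0]))%180),2)
E
python3 - <<'E'
from h import *
f=load("scene0");crop(f,130,145,390,320,3,"c1")
g=load("side0");crop(g,130,130,330,325,3,"c2")
for n in ["scene0","side0"]:
    f=load(n);P=cloud(f);z=P[...,2]
    pts={"scene0":[(180,198),(180,220),(245,211),(270,238),(240,257),(302,255),(338,210),(100,200),(300,150)],"side0":[(271,166),(297,168),(265,201),(229,205),(252,280),(100,160)]}[n]
    for p in pts: print(n,p,np.round(P[p[1],p[0]]*1000))
E
```

```text
scene0 (180, 198) [ 339. -274.   30.]
scene0 (180, 220) [ 438. -270.   30.]
scene0 (245, 211) [436. -45.  55.]
scene0 (270, 238) [552.  29.  53.]
scene0 (240, 257) [641. -72.  95.]
scene0 (302, 255) [657. 114. 107.]
scene0 (338, 210) [420. 287.   4.]
scene0 (100, 200) [ 349. -547.   58.]
scene0 (300, 150) [101. 198.   1.]
side0 (271, 166) [ 431. -245.   31.]
side0 (297, 168) [ 331. -252.   27.]
side0 (265, 201) [430. -31.  49.]
side0 (229, 205) [548.  15.  59.]
side0 (252, 280) [433. 270.   2.]
side0 (100, 160) [ 1645. -1102.  -761.]
```

View pics/c1.png

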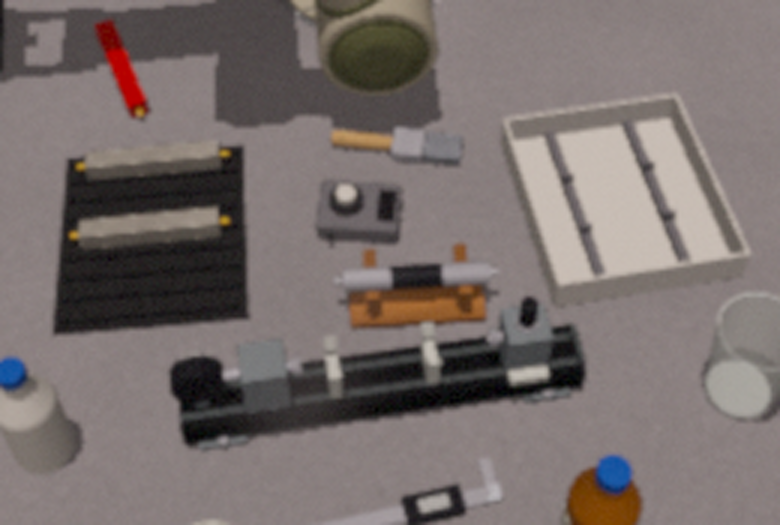

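View pics/c2.png

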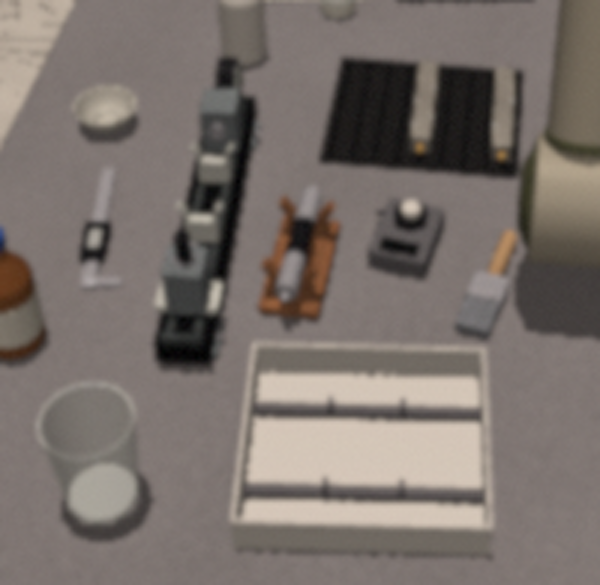

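Candidates for "bar": (180,198) and (180,221), both grey with brass studs on the mat, and red at (170,168) off the mat. The two grey ones fit the description: bar1 is the near one and bar2 the middle one, and the far place is empty. The red one isn't meant. Both enlarged crops confirm this. Now I'll measure from both fixed views.

Run:
```python
from h import *
def sel(P,x0,x1,y0,y1,z0,z1):
    m=(P[...,0]>x0)&(P[...,0]<x1)&(P[...,1]>y0)&(P[...,1]<y1)&(P[...,2]>z0)&(P[...,2]<z1); return P[m]
B={"bar1":(.29,.38,-.40,-.14,.022,.04),"bar2":(.39,.48,-.40,-.14,.022,.04),"cap":(.38,.49,-.11,.03,.045,.065),"keybox":(.36,.50,-.12,.05,.022,.036),
"rod":(.5,.6,-.1,.13,.05,.075),"bed":(.58,.75,-.35,.28,.03,.047),"head":(.58,.75,-.16,-.04,.1,.115),"tailblk":(.58,.75,.06,.25,.1,.11),"knob":(.58,.75,.06,.25,.125,.16),"saddles":(.58,.75,-.09,.09,.08,.1),"box rim":(.28,.58,.13,.42,.038,.055)}
for k,b in B.items():
  for n in ["scene0","side0"]:
    Q=sel(cloud(load(n)),*b)
    if len(Q)<8: print(k,n,len(Q));continue
    print(k,n,len(Q),rect(Q),"med",np.round(np.median(Q,0)*1000,1),"zmax",round(np.percentile(Q[:,2],95)*1000,1))
s=load("scene0");g=load("side0")
# bar studs by brass colour
for n,f in (("scene",s),("side",g)):
    hsv=cv2.cvtColor(f["im"],cv2.COLOR_RGB2HSV); P=cloud(f)
    m=((hsv[...,0]>12)&(hsv[...,0]<32)&(hsv[...,1]>110)&(P[...,0]>.27)&(P[...,0]<.6)&(P[...,1]<-.1)&(P[...,1]>-.45)).astype(np.uint8)
    k,_,st,c=cv2.connectedComponentsWithStats(m)
    for i in range(1,k): print(n,"brass",st[i,4],np.round(c[i],1),np.round(ray(f,c[i],.0165)*1000,1))
```

```text
bar1 scene0 291 (array([ 332.6, -270.9]), [30.5, 158.2], 92.6) med [ 332.9 -270.8   28.7] zmax 32.6
bar1 side0 176 (array([ 332.6, -267.9]), [23.8, 163.8], 93.46) med [ 331.7 -260.4   27.7] zmax 32.0
bar2 scene0 317 (array([ 434., -276.]), [30.6, 168.3], 92.58) med [ 435.  -273.    28.9] zmax 33.2
bar2 side0 173 (array([ 434.4, -267.2]), [24.7, 160.2], 92.11) med [ 434.  -262.5   27.8] zmax 32.3
cap scene0 35 (array([426.4, -43.6]), [19.7, 34.6], 79.06) med [426.9 -41.9  52.4] zmax 57.0
cap side0 34 (array([426.3, -33.5]), [20.8, 35.4], 96.64) med [426.4 -36.6  50. ] zmax 53.4
keybox scene0 366 (array([428. , -29.1]), [74.7, 94.5], 82.83) med [439.4 -20.4  30. ] zmax 34.1
keybox side0 318 (array([429.5, -25.1]), [70.7, 100.2], 82.17) med [429.6 -10.6  29.3] zmax 34.0
rod scene0 388 (array([544.9,  23.4]), [67.4, 176.2], 88.46) med [548.   22.9  57.5] zmax 62.7
rod side0 301 (array([545.2,  31.1]), [62.1, 169.3], 89.89) med [544.9  37.2  56.4] zmax 61.2
bed scene0 1728 (array([664.1, -80.8]), [67.2, 544.1], 94.29) med [670.  -20.8  40.1] zmax 44.5
bed side0 760 (array([665.3, -79. ]),
[... 3868 characters left out ...]
cene brass 2 [190.5  44. ] [-723.  -264.    16.5]
scene brass 1 [197.  45.] [-710.1 -229.6   16.5]
scene brass 1 [199.  44.] [-719.  -219.3   16.5]
scene brass 1 [171.  47.] [-702.5 -364.9   16.5]
scene brass 1 [188.  47.] [-694.6 -276.3   16.5]
scene brass 1 [174.  48.] [-691.3 -348.8   16.5]
scene brass 1 [185.  48.] [-686.3 -291.6   16.5]
scene brass 13 [204.7 196. ] [ 326.1 -186.7   16.5]
scene brass 12 [156.2 200.4] [ 332.5 -361.6   16.5]
scene brass 14 [204.5 218.3] [ 427.3 -187.2   16.5]
scene brass 13 [153.7 222.9] [ 433.  -362.6   16.5]
scene brass 1 [167. 231.] [ 470.9 -314.5   16.5]
side brass 8 [269.5 179.5] [ 429.8 -183.2   16.5]
side brass 9 [296.8 181.9] [ 327.1 -184.    16.5]
```

```bash
cat >> h.py <<'E'
def to(x,y,z,phi=None):
    "shift & turn fractions from measured pose to TCP x,y,z (m) with tool x at world angle phi"
    s=observe(); R=np.array(s["tool_rot"]); p=np.array(s["position"]); d=R.T@(np.array([x,y,z])-p)/.5
    from scipy.spatial.transform import Rotation as Ro
    r=np.zeros(3)
    if phi is not None:
        a=np.radians(phi); T=np.array([[np.cos(a),np.sin(a),0],[np.sin(a),-np.cos(a),0],[0,0,-1]])
        r=Ro.from_matrix(R.T@T).as_rotvec()/np.pi
    return np.round(d,4).tolist(),np.round(r,4).tolist()
def st():
    s=observe(); R=np.array(s["tool_rot"]); print("t",round(s["time_s"],2),"p",np.round(np.array(s["position"])*1000,1),"phi",round(float(np.degrees(np.arctan2(R[1,0],R[0,0]))),2),"F",np.round(s["ft_force"],1),"w",round(s["grip_width"]*1000,1),"gf",round(s["gripper_force"],1))
E
python3 -m handwheel '[[[0.618,-0.4,-0.18],[0,0,-0.44]],[[0.618,-0.4,-0.18],[0,0,-0.44]],[[0.618,-0.4,-0.18],[0,0,-0.44]],[[0.618,-0.4,-0.18],[0,0,-0.44]],[[0.618,-0.4,-0.18],[0,0,-0.44]],[[0.618,-0.4,-0.18],[0,0,-0.44]],[[0.618,-0.4,-0.18],[0,0,-0.44]],[[0.618,-0.4,-0.18],[0,0,-0.44]],[[0.618,-0.4,-0.18],[0,0,-0.44]],[[0.618,-0.4,-0.18],[0,0,-0.44]]]' 1 40
python3 - <<'E'
from h import *
st(); f=snap("wrist","w_mat"); cv2.imwrite("pics/w_mat.png",f["im"][:,:,::-1]); st()
print(to(.545,.02,.26,90))
E
```

```text
time_s: 1.15
position: [0.3812, -0.2695, 0.2984]
tool_rot: [[-0.048, 0.999, -0.0], [0.999, 0.048, 0.0], [0.0, -0.0, -1.0]]
ft_force: [0.0, 0.0, 0.2]
grip_width: 0.0856
gripper_force: 0.0
t 1.15 p [ 381.2 -269.5  298.4] phi 92.76 F [0.  0.  0.2] w 85.6 gf 0.0
t 1.2 p [ 380.9 -269.8  298.3] phi 92.64 F [1.  0.1 0.4] w 85.4 gf 0.0
([0.5639, 0.3546, 0.0766], [-0.0001, -0.0001, 0.0147])
```

View pics/w_mat.png

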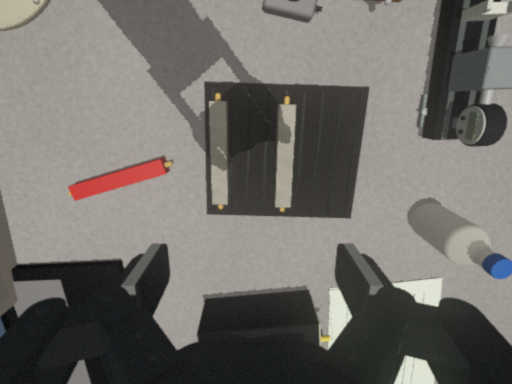

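The wrist view shows bar1 with studs at (218,97) and (221,207), and bar2 with studs at (287,100) and (282,209). The third place is empty and the red piece lies off the mat. Next I go over the stand and comparator.

```bash
python3 -m handwheel '[[[0.56,0.355,0.04],[0,0,0.015]],[[0.56,0.355,0.04],[0,0,0.015]],[[0.56,0.355,0.04],[0,0,0.015]],[[0.56,0.355,0.04],[0,0,0.015]],[[0.56,0.355,0.04],[0,0,0.015]],[[0.56,0.355,0.04],[0,0,0.015]],[[0.56,0.355,0.04],[0,0,0.015]],[[0.56,0.355,0.04],[0,0,0.015]],[[0.56,0.355,0.04],[0,0,0.015]],[[0.56,0.355,0.04],[0,0,0.015]]]' 1 40 >/dev/null
python3 - <<'E'
from h import *
st(); f=snap("wrist","w_a"); cv2.imwrite("pics/w_a.png",f["im"][:,:,::-1]); st()
w=load("w_mat")
hsv=cv2.cvtColor(w["im"],cv2.COLOR_RGB2HSV); m=((hsv[...,0]>12)&(hsv[...,0]<32)&(hsv[...,1]>110)).astype(np.uint8);m[225:]=0
k,_,s,c=cv2.connectedComponentsWithStats(m)
for i in range(1,k):
    if s[i,4]>8: print("brass",s[i,4],np.round(c[i]),np.round(ray(w,c[i],.0165)*1000,1))
P=cloud(w)
for b in ((.29,.38),(.39,.48)):
    Q=P[(P[...,0]>b[0])&(P[...,0]<b[1])&(abs(P[...,1]+.27)<.12)&(P[...,2]>.022)&(P[...,2]<.04)]; print(rect(Q),np.median(Q,0))
E
```

```text
t 2.2 p [546.1  15.7 278.5] phi 89.58 F [ 0.8 -0.3  0.4] w 85.0 gf 0.0
t 2.25 p [546.   15.6 278.6] phi 89.56 F [-0.6  0.5  0.2] w 85.4 gf 0.0
brass 46 [217.  96.] [ 324.8 -186.8   16.5]
brass 46 [286. 100.] [ 427.4 -186.4   16.5]
brass 37 [167. 164.] [ 246.4 -292.5   16.5]
brass 18 [220. 207.] [ 331.3 -360.7   16.5]
brass 17 [282. 209.] [ 434.3 -360.6   16.5]
(array([ 327.6, -272.6]), [25.3, 159.0], 92.13) [ 0.32763714 -0.26570697  0.02770474]
(array([ 429.9, -271.7]), [25.3, 158.6], 92.07) [ 0.42933582 -0.26535059  0.02772146]
```

View pics/w_a.png

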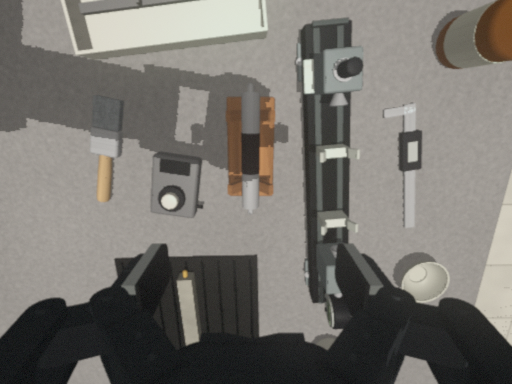

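It shows the rod at about (251,147) with the sleeve at (250,153), the knob at (348,68), the tail cup at (338,98), saddles at (335,154) and (335,223), the key cap at (170,201) and the box rim at the top left. Measuring those now.

Run:
```python
from h import *
f=load("w_a");P=cloud(f)
def sel(x0,x1,y0,y1,z0,z1):
    m=(P[...,0]>x0)&(P[...,0]<x1)&(P[...,1]>y0)&(P[...,1]<y1)&(P[...,2]>z0)&(P[...,2]<z1); return P[m]
B={"cap":(.38,.49,-.11,.03,.045,.065),"keybox":(.36,.50,-.12,.05,.024,.036),
"rodtop":(.5,.6,-.1,.14,.057,.075),"rodall":(.5,.6,-.1,.16,.045,.075),"base":(.5,.6,-.1,.14,.010,.018),"bed":(.62,.73,-.10,.28,.035,.044),"tailblk":(.58,.75,.06,.25,.1,.11),"tailcup":(.6,.75,.06,.13,.082,.1),"knob":(.58,.75,.06,.25,.125,.16),"saddles":(.58,.75,-.09,.07,.085,.1),"sadfloor":(.6,.72,-.09,.07,.068,.076),"rim":(.28,.58,.13,.42,.038,.055)}
for k,b in B.items():
    Q=sel(*b); print(k,len(Q),rect(Q) if len(Q)>8 else "","med",np.round(np.median(Q,0)*1000,1),"p95",np.round(np.percentile(Q,95,axis=0)*1000,1),"p5",np.round(np.percentile(Q,5,axis=0)*1000,1))
# rod axis: fit
Q=sel(.5,.6,-.1,.14,.054,.075);print("rod fit",np.degrees(np.arctan(np.polyfit(Q[:,1],Q[:,0],1)[0])))
hsv=cv2.cvtColor(f["im"],cv2.COLOR_RGB2HSV)
m=((hsv[...,2]<45)&(P[...,2]>.05)&(P[...,0]>.52)&(P[...,0]<.57)&(P[...,1]>-.03)&(P[...,1]<.08));print("sleeve",rect(P[m]))
for g in ("sad -50","sad +50"):
    Q=sel(.6,.72,*((-.08,-.04) if "-" in g else (.02,.06)),.08,.1);print(g,rect(Q),np.round(np.median(Q,0)*1000,1))
# knob top / cap ray
for n,lo in (("cap",(160,190,182,212)),):
    x0,y0,x1,y1=160,190,182,212
    mm=np.zeros((384,512),np.uint8);mm[y0:y1,x0:x1]=(hsv[y0:y1,x0:x1,2]>140);mo=cv2.moments(mm,True);c=(mo["m10"]/mo["m00"],mo["m01"]/mo["m00"]);print(n,mo["m00"],c,ray(f,c,.052))
```

```text
cap 207 (array([422.8, -42.9]), [21.6, 22.4], 130.05) med [423.4 -42.5  50.3] p95 [432.8 -33.1  51.8] p5 [413.7 -52.3  46.7]
keybox 2162 (array([425.1, -28.4]), [69.7, 93.9], 80.84) med [430.3 -16.1  28.6] p95 [458.3  15.4  30.3] p5 [393.7 -69.7  26.2]
rodtop 990 (array([541.5,  25.7]), [64.2, 159.2], 89.49) med [541.7  38.   57.9] p95 [569.8  96.7  60.4] p5 [512.9 -33.8  57.1]
rodall 2746 (array([541.6,  26.3]), [64.3, 180.6], 89.51) med [541.7  35.4  56.1] p95 [566.  100.4  59.3] p5 [517.3 -43.4  47.8]
base 2082 (array([541.6,  26.6]), [69.7, 149.2], 89.28) med [555.4  33.1  12.6] p95 [574.1  96.   14.1] p5 [509.2 -21.4  11.1]
bed 5723 (array([651.5,  42.9]), [60.2, 290.7], 94.39) med [649.4  41.2  39. ] p95 [680.4 176.3  40.5] p5 [624.2 -73.8  37.5]
tailblk 1375 (array([645.1, 126.3]), [44.4, 46.0], 94.49) med [638.8 123.8 103.9] p95 [663.8 146.9 107. ] p5 [624.2 105.1 101.8]
tailcup 269 (array([636.2, 105.4]), [26.5, 49.0], 147.06) med [641.7  98.9  90.4] p95 [652.9 126.4  96.8] p5 [623.1  90.   84.6]
knob 346 (array([644.6, 126. ]), [17.1, 17.2], 109.48) med [642.9 125.6 140.3] p95 [651.  132.8 141.8] p5 [636.7 118.5 128.4]
saddles 234 (array([656.6, -20.6]), [47.6, 112.4], 94.52) med [671.1  23.5  90.4] p95 [682.1  35.2  92.7] p5 [630.  -74.6  85.5]
sadfloor 403 (array([656.2, -20.9]), [36.5, 113.2], 94.67) med [658.3  24.4  70.4] p95 [674.2  35.   72.8] p5 [642.1 -74.5  68.9]
rim 1290 (array([439.3, 195.4]), [61.4, 246.1], 5.74) med [418.1 171.1  43.6] p95 [560.4 205.3  45.3] p5 [318.5 156.4  39.2]
rod fit 0.5456541368475567
sleeve (array([544.5,  37.1]), [28.0, 49.7], 7.32)
sad -50 (array([660.5, -70.2]), [12.8, 47.6], 4.68) [676.8 -68.6  89.1]
sad +50 (array([652.7,  29.3]), [12.4, 47.6], 4.76) [668.9  30.2  88.9]
cap 203.0 (168.87192118226602, 201.22660098522167) [ 0.42395872 -0.04300445  0.052     ]
```

```bash
python3 -m handwheel '[[[0.222,0.195,0.2],[0,0,-0.027]],[[0.222,0.195,0.2],[0,0,-0.027]],[[0.222,0.195,0.2],[0,0,-0.027]],[[0.222,0.195,0.2],[0,0,-0.027]],[[0.222,0.195,0.28],[0,0,-0.027]],[[0.222,0.195,0.333],[0,0,-0.027]],[[0.222,0.195,0.333],[0,0,-0.027]],[[0.222,0.195,0.333],[0,0,-0.027]]]' 0.5 40 >/dev/null
python3 -c "
from h import *
st()"
python3 -m handwheel '[[[0,0,0],[0,0,0]],[[0,0,0],[0,0,0]],[[0,0,0],[0,0,0]],[[0,0,0],[0,0,0]],[[0,0,0],[0,0,0]]]' 0 40
python3 -m handwheel '[[[0.004,0,0],[0,0,0]],[[0.008,0,0],[0,0,0]],[[0.012,0,0],[0,0,0]],[[0.016,0,0],[0,0,0]],[[0.016,0,0],[0,0,0]]]'
python3 -c "
from h import *
st()"
```

```text
t 3.05 p [645.  126.1 113.1] phi 94.44 F [-0.4  0.2  0.7] w 42.6 gf 0.0
time_s: 3.55
position: [0.6468, 0.1268, 0.1145]
tool_rot: [[-0.078, 0.997, 0.008], [0.997, 0.078, -0.0], [-0.001, 0.008, -1.0]]
ft_force: [5.9, -0.3, 2.4]
grip_width: 0.015
gripper_force: 39.0
time_s: 4.05
position: [0.6462, 0.1346, 0.1145]
tool_rot: [[-0.078, 0.997, 0.008], [0.997, 0.078, -0.001], [-0.001, 0.008, -1.0]]
ft_force: [6.3, -0.7, 1.6]
grip_width: 0.0147
gripper_force: 39.0
t 4.05 p [646.2 134.6 114.5] phi 94.49 F [ 6.3 -0.7  1.6] w 14.7 gf 39.0
```

```bash
for i in 1; do python3 -m handwheel '[[[0.006,0,0],[0,0,0]],[[0.012,0,0],[0,0,0]],[[0.018,0,0],[0,0,0]],[[0.018,0,0],[0,0,0]]]'|sed -n '2p;4p'; done
python3 -m handwheel '[[[0.006,0,0],[0,0,0]],[[0.012,0,0],[0,0,0]],[[0.018,0,0],[0,0,0]],[[0.018,0,0],[0,0,0]]]'|sed -n '2p;4p'
python3 -c "
from h import *
st()"
```

```text
position: [0.6455, 0.1437, 0.1145]
ft_force: [5.5, -1.3, 2.1]
position: [0.6455, 0.1444, 0.1144]
ft_force: [4.7, -34.0, 3.6]
t 4.85 p [645.5 144.4 114.4] phi 94.26 F [  4.7 -34.    3.6] w 15.1 gf 39.1
```

```bash
python3 -m handwheel '[[[-0.008,0,0],[0,0,0]],[[-0.017,0,0],[0,0,0]],[[-0.017,0,0],[0,0,0]]]'|sed -n '2p;4p'
python3 -m handwheel '[[[0,0,0],[0,0,0]],[[0,0,0],[0,0,0]],[[0,0,0],[0,0,0]],[[0,0,-0.05],[0,0,0]],[[0,0,-0.1],[0,0,0]],[[0,0,-0.12],[0,0,0]],[[0,0,-0.12],[0,0,0]]]' 0.6|sed -n '2p;4p;5p'
python3 -c "
from h import *
st();print(to(.5434,.0265,.028,89.5))"
```

```text
position: [0.6455, 0.1433, 0.1145]
ft_force: [5.3, -2.2, 1.5]
position: [0.6436, 0.1447, 0.1732]
ft_force: [0.0, 0.8, -0.8]
grip_width: 0.0516
t 5.85 p [643.6 144.7 173.2] phi 94.54 F [ 0.   0.8 -0.8] w 51.6 gf 0.0
([-0.2198, -0.2192, 0.2899], [0.0009, -0.0, 0.028])
```

```bash
python3 -m handwheel '[[[-0.22,-0.219,0.05],[0,0,0.028]],[[-0.22,-0.219,0.05],[0,0,0.028]],[[-0.22,-0.219,0.05],[0,0,0.028]],[[-0.22,-0.219,0.1],[0,0,0.028]],[[-0.22,-0.219,0.2],[0,0,0.028]],[[-0.22,-0.219,0.27],[0,0,0.028]],[[-0.22,-0.219,0.29],[0,0,0.028]],[[-0.22,-0.219,0.29],[0,0,0.028]]]' 0.6|sed -n '2p;4p;5p'
python3 -m handwheel '[[[0,0,0],[0,0,0]],[[0,0,0],[0,0,0]],[[0,0,0],[0,0,0]],[[0,0,0],[0,0,0]]]' 0 40
python3 -c "
from h import *
st()"
```

```text
position: [0.5418, 0.0265, 0.0256]
ft_force: [-0.3, 0.1, -0.2]
grip_width: 0.0515
time_s: 7.05
position: [0.5436, 0.0262, 0.0286]
tool_rot: [[0.009, 1.0, 0.003], [1.0, -0.009, -0.0], [-0.0, 0.003, -1.0]]
ft_force: [-0.0, -0.4, 6.6]
grip_width: 0.0191
gripper_force: 37.1
t 7.05 p [543.6  26.2  28.6] phi 89.5 F [-0.  -0.4  6.6] w 19.1 gf 37.1
```

```bash
python3 -m handwheel '[[[0,0,-0.04],[0,0,0]],[[0,0,-0.1],[0,0,0]],[[0,0,-0.17],[0,0,0]],[[0,0,-0.2],[0,0,0]],[[-0.03,0.1,-0.2],[0,0,-0.028]],[[-0.06,0.17,-0.2],[0,0,-0.028]],[[-0.06,0.228,-0.2],[0,0,-0.028]],[[-0.06,0.228,-0.2],[0,0,-0.028]],[[-0.06,0.228,-0.2],[0,0,-0.028]]]'|sed -n '2p;4p;5p'
python3 -c "
from h import *
st();f=snap('wrist','w_b');cv2.imwrite('pics/w_b.png',f['im'][:,:,::-1]);print(to(.6572,-.0045,.068,94.5))"
```

```text
position: [0.656, -0.0046, 0.1264]
ft_force: [-0.3, 0.6, -4.0]
grip_width: 0.0191
t 7.95 p [656.   -4.6 126.4] phi 94.53 F [-0.3  0.6 -4. ] w 19.1 gf 35.6
([-0.0004, 0.0034, 0.1174], [-0.0004, -0.0001, 0.0002])
```

View pics/w_b.png

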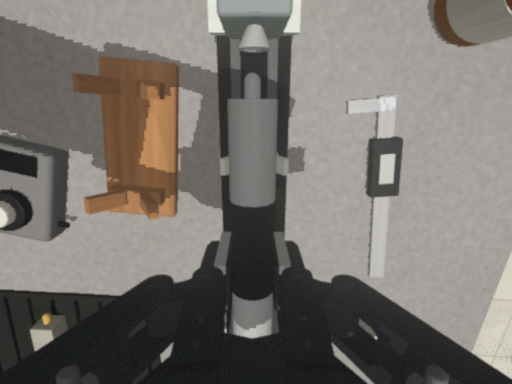

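The rod is centred over the saddle (rod columns 229–277, saddle guides 223–287) and points at the tail cup at (254,38). Lowering.

```bash
python3 -m handwheel '[[[0,0.003,0.06],[0,0,0]],[[0,0.003,0.1],[0,0,0]],[[0,0.003,0.112],[0,0,0]],[[0,0.003,0.116],[0,0,0]],[[0,0.003,0.119],[0,0,0]],[[0,0.003,0.122],[0,0,0]],[[0,0.003,0.122],[0,0,0]]]'|sed -n '2p;4p;5p'
python3 -c "
from h import *
st()"
```

```text
position: [0.6581, -0.0046, 0.0666]
ft_force: [-0.3, 0.4, -3.5]
grip_width: 0.0194
t 8.7 p [658.1  -4.6  66.6] phi 94.53 F [-0.3  0.4 -3.5] w 19.4 gf 35.6
```

```bash
python3 -m handwheel '[[[0,0,0.001],[0,0,0]],[[0,0,0.002],[0,0,0]],[[0,0,0.003],[0,0,0]],[[0,0,0.003],[0,0,0]]]'|sed -n '2p;4p;5p'
python3 -m handwheel '[[[0,0,0.001],[0,0,0]],[[0,0,0.002],[0,0,0]],[[0,0,0.003],[0,0,0]],[[0,0,0.003],[0,0,0]]]'|sed -n '2p;4p;5p'
```

```text
position: [0.6583, -0.0046, 0.0659]
ft_force: [-3.5, 0.7, 5.9]
grip_width: 0.0195
position: [0.6584, -0.0047, 0.0658]
ft_force: [-5.7, 1.0, 15.2]
grip_width: 0.0196
```

```bash
python3 -m handwheel '[[[0,-0.002,-0.003],[0,0,0]],[[0,-0.002,-0.003],[0,0,0]]]'|sed -n '2p;4p;5p'
python3 -m handwheel '[[[0,0,0],[0,0,0]],[[0,0,0],[0,0,0]],[[0,0,0],[0,0,0]],[[0,0,-0.1],[0,0,0]],[[0,0,-0.2],[0,0,0]],[[0.1,0,-0.2],[0,0,0]],[[0.2,0,-0.2],[0,0,0]],[[0.297,0,-0.2],[0,0,0]],[[0.297,0,-0.12],[0,0,0]],[[0.297,0,-0.095],[0,0,0]]]' 0.6|sed -n '2p;4p;5p'
python3 -m handwheel '[[[0,0,0],[0,0,0]],[[0,0,0],[0,0,0]],[[0,0,0],[0,0,0]],[[0,0,0],[0,0,0]],[[0,0,0],[0,0,0]]]' 0 40 |sed -n '2p;4p;5p'
python3 -c "
from h import *
st()"
```

```text
position: [0.6578, -0.0048, 0.0659]
ft_force: [-0.1, 1.7, 8.3]
grip_width: 0.0196
position: [0.6432, 0.1445, 0.1083]
ft_force: [-0.6, -0.3, -1.4]
grip_width: 0.0516
position: [0.6457, 0.1424, 0.1133]
ft_force: [-1.7, -2.8, 6.2]
grip_width: 0.0148
t 11.2 p [645.7 142.4 113.3] phi 94.48 F [-1.7 -2.8  6.2] w 14.8 gf 39.4
```

```bash
python3 -m handwheel '[[[-0.02,0,0],[0,0,0]],[[-0.035,0,0],[0,0,0]],[[-0.045,0,0],[0,0,0]],[[-0.055,0,0],[0,0,0]],[[-0.063,0,0],[0,0,0]],[[-0.07,0,0],[0,0,0]],[[-0.077,0,0],[0,0,0]],[[-0.083,0,0],[0,0,0]],[[-0.083,0,0],[0,0,0]]]' |sed -n '2p;4p;5p'
python3 -m handwheel '[[[-0.003,0,0],[0,0,0]],[[-0.006,0,0],[0,0,0]],[[-0.006,0,0],[0,0,0]]]' |sed -n '2p;4p;5p'
```

```text
position: [0.6488, 0.1026, 0.1133]
ft_force: [-2.8, 1.4, 6.5]
grip_width: 0.0151
position: [0.649, 0.1001, 0.1133]
ft_force: [-2.7, 4.9, 5.5]
grip_width: 0.0152
```

```bash
for k in a; do python3 -m handwheel '[[[-0.002,0,0],[0,0,0]],[[-0.003,0,0],[0,0,0]],[[-0.003,0,0],[0,0,0]]]' |sed -n '2p;4p'; python3 -m handwheel '[[[-0.002,0,0],[0,0,0]],[[-0.003,0,0],[0,0,0]],[[-0.003,0,0],[0,0,0]]]' |sed -n '2p;4p'; done
```

```text
position: [0.6491, 0.0991, 0.1133]
ft_force: [-2.3, 5.9, 5.9]
position: [0.6492, 0.0978, 0.1133]
ft_force: [-3.2, 6.7, 6.7]
```

```bash
python3 -m handwheel '[[[-0.002,0,0],[0,0,0]],[[-0.003,0,0],[0,0,0]],[[-0.003,0,0],[0,0,0]]]' |sed -n '2p;4p'; python3 -m handwheel '[[[-0.002,0,0],[0,0,0]],[[-0.003,0,0],[0,0,0]],[[-0.003,0,0],[0,0,0]]]' |sed -n '2p;4p'
```

```text
position: [0.6493, 0.0969, 0.1133]
ft_force: [-2.9, 8.5, 6.7]
position: [0.6493, 0.0966, 0.1133]
ft_force: [-1.6, 13.2, 6.0]
```

```bash
python3 -m handwheel '[[[-0.003,0,0],[0,0,0]],[[-0.006,0,0],[0,0,0]],[[-0.006,0,0],[0,0,0]]]' |sed -n '2p;4p'
python3 - <<'E'
from h import *
st();f=snap('wrist','w_c');crop(f,150,0,362,210,3,'w_c')
E
```

```text
position: [0.6494, 0.096, 0.1133]
ft_force: [-2.3, 23.7, 7.3]
t 13.9 p [649.4  96.  113.3] phi 94.69 F [-2.3 23.7  7.3] w 15.4 gf 39.4
```

Run:
```python
from h import *
for n in ("scene","side"):
    f=snap(n,n+"_c")
a=load("scene_c");b=load("side_c")
A=cv2.resize(a["im"][235:305,180:330,::-1],None,fx=4,fy=4,interpolation=3);B=cv2.resize(b["im"][145:255,160:240,::-1],None,fx=2.54,fy=2.54,interpolation=3)
cv2.imwrite("pics/c_both.png",np.hstack([A,B[:280] if B.shape[0]>=280 else np.pad(B,((0,280-B.shape[0]),(0,0),(0,0)))]))
```

```text
(no output)
```

View pics/c_both.png

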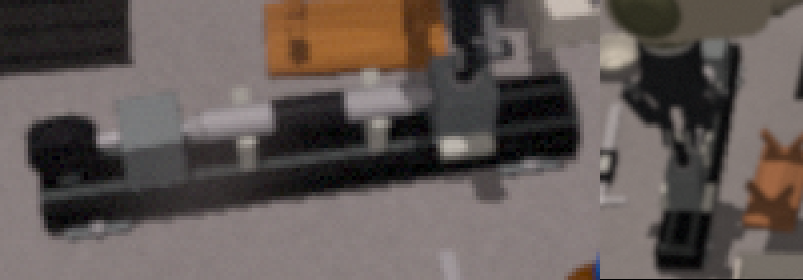

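The rod sits between the head cup (left, ~(190,120)) and the tail cup (~(430,98)), with both studs inside the cups. I'll ease off, let go and go to the key.

```bash
python3 -m handwheel '[[[0.005,0,0],[0,0,0]],[[0.01,0,0],[0,0,0]],[[0.01,0,0],[0,0,0]]]' |sed -n '2p;4p'
python3 -m handwheel '[[[0,0,0],[0,0,0]],[[0,0,0],[0,0,0]],[[0,0,0],[0,0,0]],[[0,0,-0.08],[0,0,0]],[[0,0,-0.15],[0,0,0]],[[0,0,-0.15],[0,0,0]]]' 0.5|sed -n '2p;4p;5p'
python3 -c "
from h import *
st();print(to(.4255,-.0428,.075,94.5))"
```

```text
position: [0.6493, 0.0966, 0.1133]
ft_force: [-2.3, 4.5, 5.2]
position: [0.651, 0.0948, 0.1923]
ft_force: [-0.0, -0.1, 0.8]
grip_width: 0.0427
t 14.95 p [651.   94.8 192.3] phi 94.51 F [-0.  -0.1  0.8] w 42.7 gf 0.0
([-0.2385, -0.4736, 0.2303], [0.0031, 0.0004, 0.0001])
```

```bash
python3 -m handwheel '[[[-0.238,-0.473,0],[0,0,0]],[[-0.238,-0.473,0],[0,0,0]],[[-0.238,-0.473,0],[0,0,0]],[[-0.238,-0.473,0],[0,0,0]],[[-0.238,-0.473,0.1],[0,0,0]],[[-0.238,-0.473,0.2],[0,0,0]],[[-0.238,-0.473,0.23],[0,0,0]],[[-0.238,-0.473,0.23],[0,0,0]],[[-0.238,-0.473,0.23],[0,0,0]]]' 0 20|sed -n '2p;4p;5p'
python3 -c "
from h import *
st();print(to(.4255,-.0428,.054,94.5))"
```

```text
position: [0.4233, -0.0425, 0.0726]
ft_force: [-0.0, 0.6, 0.9]
grip_width: 0.0
t 15.85 p [423.3 -42.5  72.6] phi 94.5 F [-0.   0.6  0.9] w 0.0 gf 0.0
([-0.0009, 0.0044, 0.0371], [0.0, -0.0, 0.0])
```

Before pressing, I'll check with the fixed cameras that nothing slipped (seated tail position), by numbers, and then press.

```bash
python3 - <<'E'
from h import *
for n in ("scene","side"):
    P=cloud(snap(n,n+"_d")); m=(P[...,0]>.6)&(P[...,0]<.72)&(P[...,1]>.03)&(P[...,1]<.2)
    for z0,z1 in ((.1,.11),(.125,.15)):
        Q=P[m&(P[...,2]>z0)&(P[...,2]<z1)]; print(n,rect(Q))
E
python3 -m handwheel '[[[0,0.003,0.03],[0,0,0]],[[0,0.003,0.04],[0,0,0]],[[0,0.003,0.048],[0,0,0]],[[0,0.003,0.052],[0,0,0]],[[0,0.003,0.052],[0,0,0]]]' |sed -n '2p;4p;5p'
python3 -c "
from h import *
st()"
```

```text
scene (array([652.8,  75.2]), [45.1, 90.3], 97.27)
scene (array([650.5,  96.1]), [15.1, 18.0], 175.71)
side (array([652.9,  84.9]), [44.0, 89.6], 97.75)
side (array([651.2, 101.7]), [17.0, 18.9], 117.85)
position: [0.4243, -0.0422, 0.0461]
ft_force: [0.6, -0.3, 0.1]
grip_width: 0.0004
t 16.45 p [424.3 -42.2  46.1] phi 94.54 F [ 0.6 -0.3  0.1] w 0.4 gf 0.0
```

```bash
python3 -m handwheel '[[[0,0,0.004],[0,0,0]],[[0,0,0.008],[0,0,0]],[[0,0,0.008],[0,0,0]]]' |sed -n '2p;4p;5p'
python3 -c "
from h import *
st();f=snap('wrist','w_k');P=cloud(f)
m=(P[...,0]>.37)&(P[...,0]<.49)&(P[...,1]>-.1)&(P[...,1]<.03)&(P[...,2]<.07)
Q=P[m&(P[...,2]>.044)];print(len(Q),rect(Q) if len(Q)>5 else '')
cv2.imwrite('pics/w_k.png',f['im'][:,:,::-1])"
```

```text
position: [0.4241, -0.0422, 0.0418]
ft_force: [-0.2, 0.1, -0.3]
grip_width: 0.0001
t 16.75 p [424.1 -42.2  41.8] phi 94.52 F [-0.2  0.1 -0.3] w 0.1 gf 0.0
521 (array([422. , -37.6]), [15.2, 23.0], 4.72)
```

View pics/w_k.png

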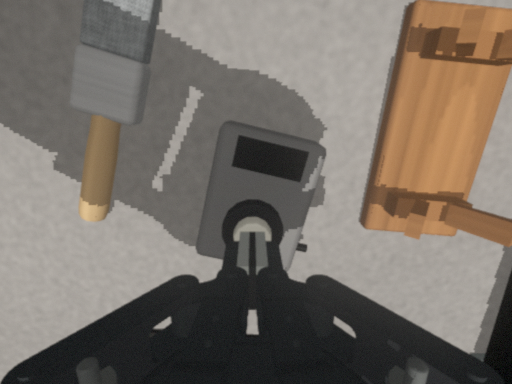

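The fingertips are over the white cap at (253,235) but not touching yet, so I lower further.

```bash
for i in 1; do python3 -m handwheel '[[[0,0,0.004],[0,0,0]],[[0,0,0.004],[0,0,0]]]' |sed -n '2p;4p'
python3 -m handwheel '[[[0,0,0.004],[0,0,0]],[[0,0,0.004],[0,0,0]]]' |sed -n '2p;4p'
python3 -m handwheel '[[[0,0,0.004],[0,0,0]],[[0,0,0.004],[0,0,0]]]' |sed -n '2p;4p'; done
```

```text
position: [0.424, -0.0422, 0.0397]
ft_force: [0.8, -0.2, 0.5]
position: [0.424, -0.0422, 0.0377]
ft_force: [-0.2, -0.3, 0.3]
position: [0.424, -0.0422, 0.0357]
ft_force: [-0.6, 0.4, -0.1]
```

```bash
python3 -c "
from h import *
st();f=snap('wrist','w_k2');P=cloud(f)
for v in range(216,262,4): print(v,[tuple(np.round(P[v,u]*1000).astype(int)) for u in (238,246,253,260,268)])
crop(f,190,180,330,280,5,'w_k2')"
```

```text
t 17.4 p [424.  -42.2  35.7] phi 94.52 F [-0.6  0.4 -0.1] w -0.3 gf 0.0
216 [(np.int64(413), np.int64(-31), np.int64(41)), (np.int64(418), np.int64(-30), np.int64(41)), (np.int64(422), np.int64(-30), np.int64(41)), (np.int64(427), np.int64(-30), np.int64(41)), (np.int64(431), np.int64(-30), np.int64(40))]
220 [(np.int64(414), np.int64(-33), np.int64(41)), (np.int64(418), np.int64(-33), np.int64(40)), (np.int64(423), np.int64(-33), np.int64(41)), (np.int64(427), np.int64(-32), np.int64(41)), (np.int64(432), np.int64(-32), np.int64(41))]
224 [(np.int64(414), np.int64(-36), np.int64(41)), (np.int64(418), np.int64(-33), np.int64(46)), (np.int64(423), np.int64(-33), np.int64(47)), (np.int64(427), np.int64(-34), np.int64(44)), (np.int64(432), np.int64(-34), np.int64(42))]
228 [(np.int64(414), np.int64(-37), np.int64(45)), (np.int64(419), np.int64(-34), np.int64(50)), (np.int64(423), np.int64(-34), np.int64(50)), (np.int64(427), np.int64(-34), np.int64(49)), (np.int64(432), np.int64(-37), np.int64(41))]
232 [(np.int64(414), np.int64(-37), np.int64(51)), (np.int64(419), np.int64(-31), np.int
[... 1091 characters left out ...]
[(np.int64(415), np.int64(-31), np.int64(84)), (np.int64(419), np.int64(-31), np.int64(83)), (np.int64(422), np.int64(-30), np.int64(84)), (np.int64(425), np.int64(-30), np.int64(84)), (np.int64(430), np.int64(-34), np.int64(77))]
256 [(np.int64(416), np.int64(-31), np.int64(87)), (np.int64(419), np.int64(-30), np.int64(88)), (np.int64(422), np.int64(-31), np.int64(87)), (np.int64(425), np.int64(-30), np.int64(87)), (np.int64(430), np.int64(-34), np.int64(80))]
260 [(np.int64(416), np.int64(-31), np.int64(90)), (np.int64(419), np.int64(-31), np.int64(90)), (np.int64(422), np.int64(-31), np.int64(90)), (np.int64(425), np.int64(-30), np.int64(90)), (np.int64(429), np.int64(-34), np.int64(84))]
```

View pics/w_k2.png

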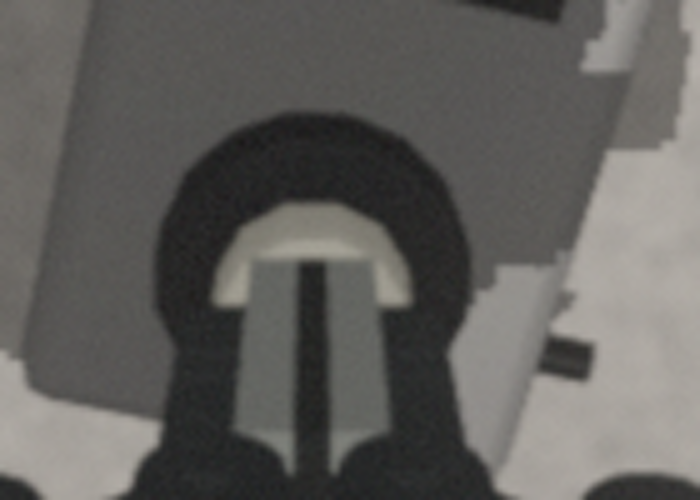

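Depth shows the fingertips at about z=61 mm while the TCP reads 36 mm, with the cap still up at about 51 mm. So the real tips sit about 25 mm behind the reported TCP. I'll keep lowering until I feel contact.

```bash
python3 -m handwheel '[[[0,0,0.004],[0,0,0]],[[0,0,0.008],[0,0,0]],[[0,0,0.008],[0,0,0]]]' |sed -n '2p;4p'
python3 -m handwheel '[[[0,0,0.004],[0,0,0]],[[0,0,0.008],[0,0,0]],[[0,0,0.008],[0,0,0]]]' |sed -n '2p;4p'
python3 -m handwheel '[[[0,0,0.004],[0,0,0]],[[0,0,0.004],[0,0,0]]]' |sed -n '2p;4p'
```

```text
position: [0.424, -0.0421, 0.0317]
ft_force: [0.9, -0.1, 0.6]
position: [0.4242, -0.0422, 0.0278]
ft_force: [-0.3, 0.4, 1.8]
position: [0.4242, -0.0422, 0.0259]
ft_force: [0.5, 0.1, 3.1]
```

```bash
python3 -m handwheel '[[[0,0,0.004],[0,0,0]],[[0,0,0.008],[0,0,0]],[[0,0,0.008],[0,0,0]]]' |sed -n '2p;4p'
python3 -m handwheel '[[[0,0,0.003],[0,0,0]],[[0,0,0.006],[0,0,0]],[[0,0,0.006],[0,0,0]]]' |sed -n '2p;4p'
```

```text
position: [0.4243, -0.0422, 0.0229]
ft_force: [-3.7, 1.6, 18.9]
position: [0.4246, -0.0423, 0.0221]
ft_force: [-13.3, 4.9, 59.2]
```

Fully pressed (hard stop at TCP 22.9 mm, so the tips are about 23 mm behind the TCP). Releasing and going to the knob, with a lower grip from now on.

```bash
python3 -m handwheel '[[[0,0,-0.02],[0,0,0]],[[0,0,-0.1],[0,0,0]],[[0,0,-0.2],[0,0,0]],[[0,0,-0.28],[0,0,0]],[[0,0,-0.28],[0,0,0]]]' 0.5 40 |sed -n '2p;4p'
python3 -c "
from h import *
st();print(to(.6493,.0968,.095,94.5))"
```

```text
position: [0.4262, -0.0429, 0.1632]
ft_force: [0.7, 0.0, -0.1]
t 19.35 p [426.2 -42.9 163.2] phi 94.54 F [ 0.7  0.  -0.1] w 42.8 gf 0.0
([0.2438, 0.4658, 0.1393], [0.0027, 0.0013, 0.0002])
```

```bash
python3 -m handwheel '[[[0.244,0.466,0],[0,0,0]],[[0.244,0.466,0],[0,0,0]],[[0.244,0.466,0],[0,0,0]],[[0.244,0.466,0],[0,0,0]],[[0.244,0.466,0],[0,0,0]],[[0.244,0.466,0],[0,0,0]],[[0.244,0.466,0.08],[0,0,0]],[[0.244,0.466,0.13],[0,0,0]],[[0.244,0.466,0.13],[0,0,0]],[[0.244,0.466,0.13],[0,0,0]]]' 0.5 |sed -n '2p;4p'
python3 -m handwheel '[[[0,0,0],[0,0,0]],[[0,0,0],[0,0,0]],[[0,0,0],[0,0,0]],[[0,0,0],[0,0,0]]]' 0 40|sed -n '2p;4p;5p'
```

```text
position: [0.6468, 0.0977, 0.0938]
ft_force: [-0.1, -0.2, -0.2]
position: [0.6493, 0.0978, 0.0959]
ft_force: [8.2, 0.7, -0.7]
grip_width: 0.0168
```

```bash
python3 -m handwheel '[[[0.004,0,0],[0,0,0]],[[0.008,0,0],[0,0,0]],[[0.014,0,0],[0,0,0]],[[0.022,0,0],[0,0,0]],[[0.034,0,0],[0,0,0]],[[0.048,0,0],[0,0,0]],[[0.062,0,0],[0,0,0]],[[0.076,0,0],[0,0,0]],[[0.09,0,0],[0,0,0]],[[0.09,0,0],[0,0,0]]]' |sed -n '2p;4p'
python3 -m handwheel '[[[0,-0.004,0],[0,0,0]],[[0,-0.004,0],[0,0,0]],[[0,-0.004,-0.08],[0,0,0]],[[0,-0.004,-0.18],[0,0,0]],[[0,0,-0.18],[0,0,0]]]' 0.5|sed -n '2p;4p;5p'
python3 - <<'E'
from h import *
st();f=snap("wrist","w_e");P=cloud(f)
m=(P[...,0]>.62)&(P[...,0]<.70)&(P[...,1]>-.13)&(P[...,1]<.12)
Q=P[m&(P[...,2]>.082)&(P[...,2]<.104)];print(rect(Q),np.round(np.percentile(Q,[2,98],axis=0)*1000,1))
hsv=cv2.cvtColor(f["im"],cv2.COLOR_RGB2HSV)
S=P[m&(P[...,2]>.07)&(P[...,2]<.105)&(hsv[...,2]<60)];print("sleeve",rect(S))
cv2.imwrite("pics/w_e.png",f["im"][:,:,::-1])
E
```

```text
position: [0.6456, 0.1432, 0.0959]
ft_force: [8.5, 2.4, -0.8]
position: [0.6456, 0.1428, 0.1921]
ft_force: [0.2, -0.5, 0.7]
grip_width: 0.0426
t 22.25 p [645.6 142.8 192.1] phi 94.53 F [ 0.2 -0.5  0.7] w 42.6 gf 0.0
(array([652.1,  39.3]), [48.1, 162.8], 92.2) [[632.1 -33.3  83.6]
 [672.7 112.5  95.9]]
sleeve (array([655.3,   7.9]), [24.8, 100.5], 93.71)
```

View pics/w_e.png

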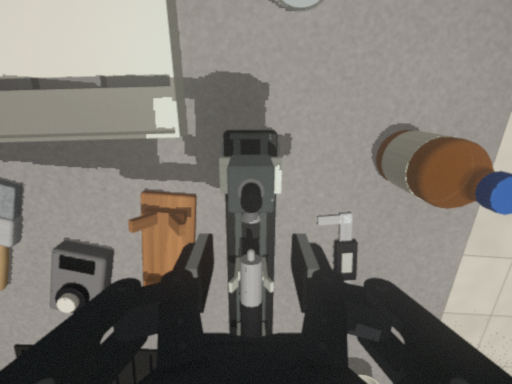

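The rod is off the tail cup: the stud tip is near (251,250), the shoulder near row 262, and the tailstock is fully back. I'll turn those rows into a rod position.

Run:
```python
from h import *
f=load("w_e");P=cloud(f)
for v in range(236,300,3): print(v,np.round(P[v,251]*1000,1), np.round(P[v,244]*1000,1))
print(to(.6585,-.0205,.13,94.5))
```

```text
236 [651.4  63.8  38.7] [642.9  63.   38.4]
239 [651.8  59.3  37.8] [643.1  59.2  38.8]
242 [652.1  55.3  37.9] [643.4  55.   38.6]
245 [652.4  51.4  38.3] [643.7  51.   38.8]
248 [652.7  47.2  38.2] [644.   46.9  38.8]
251 [650.5  69.2  85.5] [644.3  42.2  37.9]
254 [650.8  65.7  85.5] [644.6  38.4  38.5]
257 [651.   62.4  86.1] [643.7  58.5  80.3]
260 [651.3  58.4  85.4] [643.8  57.4  84.6]
263 [651.3  58.4  91.4] [643.9  57.7  91.1]
266 [651.3  57.   95. ] [644.1  55.2  92.9]
269 [651.7  52.8  94.1] [635.8 219.6 356.5]
272 [651.9  49.5  94.6] [644.7  47.1  91.6]
275 [652.2  45.8  94.4] [644.9  44.5  93.2]
278 [652.4  42.5  94.9] [645.2  39.7  91.6]
281 [652.8  38.   93.8] [645.4  36.9  92.9]
284 [653.   34.9  94.6] [645.7  32.6  92.1]
287 [653.3  31.3  94.8] [645.9  29.1  92.5]
290 [653.6  27.5  94.8] [646.2  24.5  91.4]
293 [654.   23.1  93.9] [646.4  22.3  93.6]
296 [654.2  20.4  95.4] [646.7  17.8  92.7]
299 [654.5  15.8  94.5] [647.   14.3  93.2]
([-0.3275, 0.0009, 0.1167], [0.0026, 0.0001, 0.0001])
```

```bash
python3 -m handwheel '[[[-0.328,0,0],[0,0,0]],[[-0.328,0,0],[0,0,0]],[[-0.328,0,0.04],[0,0,0]],[[-0.328,0,0.1],[0,0,0]],[[-0.328,0,0.2],[0,0,0]],[[-0.328,0,0.27],[0,0,0]],[[-0.328,0,0.3],[0,0,0]],[[-0.328,0,0.3],[0,0,0]]]' 0.6|sed -n '2p;4p'
python3 -m handwheel '[[[0,0,0],[0,0,0]],[[0,0,0],[0,0,0]],[[0,0,0],[0,0,0]],[[0,0,0],[0,0,0]]]' 0 40|sed -n '2p;4p;5p;6p'
python3 -c "
from h import *
st()"
```

```text
position: [0.6542, -0.0206, 0.0307]
ft_force: [-0.3, -0.3, 0.6]
position: [0.6573, -0.0208, 0.0355]
ft_force: [3.3, 2.1, 4.7]
grip_width: 0.0239
gripper_force: 39.7
t 23.5 p [657.3 -20.8  35.5] phi 94.55 F [3.3 2.1 4.7] w 23.9 gf 39.7
```

```bash
python3 -m handwheel '[[[0.006,0,0],[0,0,0]],[[0.012,0,0],[0,0,0]],[[0.02,0,0],[0,0,0]],[[0.032,0,0],[0,0,0]],[[0.032,0,-0.03],[0,0,0]],[[0.032,0,-0.1],[0,0,0]],[[0.032,0,-0.17],[0,0,0]],[[0.032,0,-0.17],[0,0,0]]]' |sed -n '2p;4p'
python3 -c "
from h import *
st();print(to(.5436,.027,.03,89.5))"
```

```text
position: [0.6561, -0.0048, 0.1231]
ft_force: [0.2, -0.2, -2.4]
t 24.3 p [656.1  -4.8 123.1] phi 94.53 F [ 0.2 -0.2 -2.4] w 24.3 gf 40.5
([0.0815, -0.2205, 0.1848], [0.0019, 0.0004, 0.0279])
```

```bash
python3 -m handwheel '[[[0.081,-0.22,0],[0,0,0.028]],[[0.081,-0.22,0],[0,0,0.028]],[[0.081,-0.22,0],[0,0,0.028]],[[0.081,-0.22,0],[0,0,0.028]],[[0.081,-0.22,0.08],[0,0,0.028]],[[0.081,-0.22,0.16],[0,0,0.028]],[[0.081,-0.22,0.16],[0,0,0.028]]]' |sed -n '2p;4p'
python3 -c "
from h import *
st();print(to(.5436,.027,-.001,89.5));f=snap('wrist','w_f');cv2.imwrite('pics/w_f.png',f['im'][:,:,::-1])"
```

```text
position: [0.5389, 0.0272, 0.0338]
ft_force: [-0.5, -0.1, -3.3]
t 25.0 p [538.9  27.2  33.8] phi 89.46 F [-0.5 -0.1 -3.3] w 24.4 gf 40.8
([-0.0004, 0.0101, 0.0696], [-0.0036, -0.0006, -0.0002])
```

View pics/w_f.png

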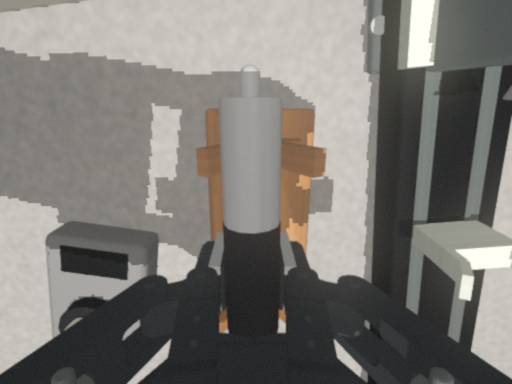

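The rod (columns 220–282, centre 250) is about 4 mm left of the fork centre (197–325, centre 261), which agrees with the numbers. I'll correct by +x and lower.

```bash
python3 -m handwheel '[[[0,0.009,0],[0,0,0]],[[0,0.009,0.02],[0,0,0]],[[0,0.009,0.045],[0,0,0]],[[0,0.009,0.058],[0,0,0]],[[0,0.009,0.064],[0,0,0]],[[0,0.009,0.064],[0,0,0]]]' |sed -n '2p;4p'
python3 -m handwheel '[[[0,0,0.002],[0,0,0]],[[0,0,0.004],[0,0,0]],[[0,0,0.004],[0,0,0]]]' |sed -n '2p;4p'
```

```text
position: [0.5463, 0.0268, 0.0065]
ft_force: [0.8, -0.5, -3.0]
position: [0.5466, 0.0268, 0.005]
ft_force: [-0.5, -0.3, -4.0]
```

```bash
python3 -m handwheel '[[[0,-0.003,0],[0,0,0]],[[0,-0.005,0],[0,0,0]],[[0,-0.005,0.003],[0,0,0]],[[0,-0.005,0.006],[0,0,0]],[[0,-0.005,0.006],[0,0,0]]]' |sed -n '2p;4p'
python3 -m handwheel '[[[0,0,0.003],[0,0,0]],[[0,0,0.006],[0,0,0]],[[0,0,0.006],[0,0,0]]]' |sed -n '2p;4p'
```

```text
position: [0.5439, 0.0268, 0.0017]
ft_force: [0.1, -0.1, -3.7]
position: [0.544, 0.0268, -0.0012]
ft_force: [-1.1, 0.3, -2.8]
```

```bash
python3 -m handwheel '[[[0,0,0.001],[0,0,0]],[[0,0,0.002],[0,0,0]],[[0,0,0.002],[0,0,0]]]' |sed -n '2p;4p'
python3 -m handwheel '[[[0,0,0.001],[0,0,0]],[[0,0,0.002],[0,0,0]],[[0,0,0.002],[0,0,0]]]' |sed -n '2p;4p'
```

```text
position: [0.5441, 0.0268, -0.0014]
ft_force: [-2.5, 0.9, 5.2]
position: [0.5441, 0.0268, -0.0015]
ft_force: [-6.0, -0.3, 14.4]
```

```bash
python3 -m handwheel '[[[0,-0.002,-0.003],[0,0,0]],[[0,-0.002,-0.003],[0,0,0]]]' |sed -n '2p;4p'
python3 -m handwheel '[[[0,0,0],[0,0,0]],[[0,0,0],[0,0,0]],[[0,0,0],[0,0,0]],[[0,0,-0.1],[0,0,0]],[[0,0,-0.2],[0,0,0]],[[0,0,-0.3],[0,0,0]],[[0,0,-0.3],[0,0,0]]]' 0.6|sed -n '2p;4p;5p'
python3 - <<'E'
from h import *
f=snap("wrist","w_g");st();P=cloud(f)
m=(P[...,0]>.50)&(P[...,0]<.58)&(P[...,1]>-.1)&(P[...,1]<.15)
Q=P[m&(P[...,2]>.047)&(P[...,2]<.075)];print(rect(Q),np.round(np.percentile(Q,[2,50,98],axis=0)*1000,1))
print(to(.33,-.273,.09,92.1))
a=snap("scene","s_g");print(np.abs(a["im"].astype(int)-load("scene0")["im"]).sum(2)[235:250,245:300].mean())
P=cloud(a)
for b in ((.29,.38),(.39,.48)):
    Q=P[(P[...,0]>b[0])&(P[...,0]<b[1])&(abs(P[...,1]+.27)<.15)&(P[...,2]>.022)&(P[...,2]<.04)]; print(rect(Q))
E
```

```text
position: [0.5435, 0.0267, -0.0013]
ft_force: [1.4, -0.6, -0.2]
position: [0.5459, 0.0265, 0.155]
ft_force: [0.4, -1.1, -0.2]
grip_width: 0.0512
t 28.3 p [544.4  26.7 151.4] phi 89.5 F [ 0.2 -0.4 -0.8] w 51.1 gf 0.0
(array([541.7,  26.3]), [64.8, 181.7], 89.36) [[512.6 -49.4  48.1]
 [541.8  39.9  56.2]
 [570.5 106.1  60.3]]
([-0.6029, -0.4243, 0.1207], [0.0021, 0.0004, -0.0145])
50.871515151515155
(array([ 359.8, -257.4]), [31.9, 173.9], 91.89)
(array([ 434.1, -275.8]), [29.8, 168.6], 92.24)
```

The rod is back on its stand, matching its starting pose. Bar1 has been knocked from (333,-271) to about (360,-257). I'll look at it again from above.

```bash
python3 -m handwheel '[[[-0.577,-0.363,-0.2],[0,0,-0.014]],[[-0.577,-0.363,-0.2],[0,0,-0.014]],[[-0.577,-0.363,-0.2],[0,0,-0.014]],[[-0.577,-0.363,-0.2],[0,0,-0.014]],[[-0.577,-0.363,-0.2],[0,0,-0.014]],[[-0.577,-0.363,-0.2],[0,0,-0.014]],[[-0.577,-0.363,-0.2],[0,0,-0.014]],[[-0.577,-0.363,-0.2],[0,0,-0.014]],[[-0.577,-0.363,-0.2],[0,0,-0.014]]]' 0.6|sed -n '2p;4p;5p'
cat >> h.py <<'E'
def bars(f):
    P=cloud(f); m=((P[...,2]>.022)&(P[...,2]<.04)&(P[...,0]>.27)&(P[...,0]<.56)&(P[...,1]>-.41)&(P[...,1]<-.12)).astype(np.uint8)
    k,l,s,c=cv2.connectedComponentsWithStats(m)
    for i in range(1,k):
        if s[i,4]>300: print("bar px",np.round(c[i]),rect(P[l==i]),"z",round(np.median(P[l==i][:,2])*1000,1))
E
python3 - <<'E'
from h import *
f=snap("wrist","w_h");st();bars(f)
cv2.imwrite("pics/w_h.png",f["im"][:,:,::-1])
E
```

```text
position: [0.3582, -0.2607, 0.2472]
ft_force: [-0.1, 0.7, -0.6]
grip_width: 0.0511
t 29.3 p [ 358.7 -259.6  247.1] phi 91.95 F [ 0.1 -0.1  0.2] w 51.6 gf 0.0
bar px [251. 159.] (array([ 356. , -262.6]), [25.0, 159.4], 91.72) z 27.7
bar px [305. 167.] (array([ 429.9, -271.8]), [25.4, 157.8], 92.05) z 27.7
```

```bash
python3 -m handwheel '[[[-0.006,-0.001,0.1],[0,0,0.001]],[[-0.006,-0.001,0.2],[0,0,0.001]],[[-0.006,-0.001,0.3],[0,0,0.001]],[[-0.006,-0.001,0.4],[0,0,0.001]],[[-0.006,-0.001,0.46],[0,0,0.001]],[[-0.006,-0.001,0.5],[0,0,0.001]],[[-0.006,-0.001,0.515],[0,0,0.001]],[[-0.006,-0.001,0.515],[0,0,0.001]]]' 0.6|sed -n '2p;4p;5p'
python3 -c "
from h import *
st()"
```

```text
position: [0.3587, -0.2616, -0.0099]
ft_force: [0.6, -0.4, 0.7]
grip_width: 0.0511
t 30.1 p [ 358.7 -261.6   -9.9] phi 91.92 F [ 0.6 -0.4  0.7] w 51.1 gf 0.0
```

```bash
python3 -m handwheel '[[[-0.001,-0.001,0.006],[0,0,0]],[[-0.001,-0.001,0.01],[0,0,0]],[[-0.001,-0.001,0.01],[0,0,0]]]'|sed -n '2p;4p'
python3 -m handwheel '[[[0,0,0],[0,0,0]],[[0,0,0],[0,0,0]],[[0,0,0],[0,0,0]],[[0,0,0],[0,0,0]]]' 0 40|sed -n '2p;4p;5p;6p'
python3 -c "
from h import *
st()"
```

```text
position: [0.3583, -0.2637, -0.0136]
ft_force: [-0.3, 0.6, -0.2]
position: [0.3581, -0.2637, -0.0136]
ft_force: [-0.2, 0.3, 6.3]
grip_width: 0.0238
gripper_force: 40.1
t 30.8 p [ 358.1 -263.7  -13.6] phi 91.82 F [-0.2  0.3  6.3] w 23.8 gf 40.1
```

```bash
python3 -m handwheel '[[[0,0,-0.03],[0,0,0]],[[0,0,-0.12],[0,0,0]],[[0,0,-0.22],[0,0,0]],[[0,0,-0.287],[0,0,0]],[[0,0,-0.287],[0,0,0]]]'|sed -n '2p;4p'
python3 -m handwheel '[[[0.497,0.614,0],[0,0,-0.015]],[[0.497,0.614,0],[0,0,-0.015]],[[0.497,0.614,0],[0,0,-0.015]],[[0.497,0.614,0],[0,0,-0.015]],[[0.497,0.614,0],[0,0,-0.015]],[[0.497,0.614,0],[0,0,-0.015]],[[0.497,0.614,0],[0,0,-0.015]],[[0.497,0.614,0],[0,0,-0.015]],[[0.497,0.614,0],[0,0,-0.015]],[[0.497,0.614,0],[0,0,-0.015]]]'|sed -n '2p;4p'
python3 -m handwheel '[[[0,0,0],[0,0,0]],[[0,0,0],[0,0,0]]]' >/dev/null
python3 -c "
from h import *
st();print(to(.6576,-.0056,.057,94.5));f=snap('wrist','w_i');cv2.imwrite('pics/w_i.png',f['im'][:,:,::-1])"
```

```text
position: [0.3593, -0.265, 0.1333]
ft_force: [0.1, 0.4, -2.5]
position: [0.6565, -0.0048, 0.1271]
ft_force: [0.1, -0.2, -2.2]
t 32.5 p [656.3  -6.5 129.2] phi 94.44 F [-0.7 -0.7 -2.2] w 24.1 gf 40.5
([0.0016, 0.0029, 0.1444], [-0.0003, -0.0, -0.0003])
```

View pics/w_i.png

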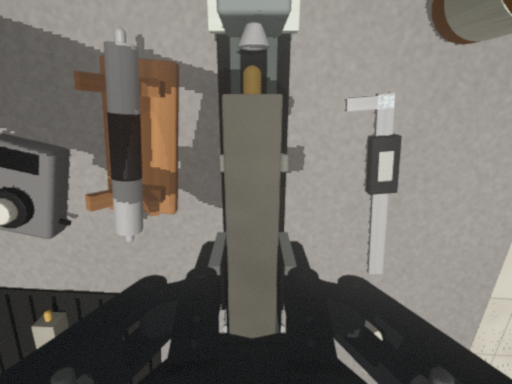

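The bar is held square over the saddles, with its stud at (252,80) in line with the tail cup at (254,38), and the rod rests in its forks at left. Lowering.

```bash
python3 -m handwheel '[[[0.002,0.003,0.06],[0,0,0]],[[0.002,0.003,0.12],[0,0,0]],[[0.002,0.003,0.138],[0,0,0]],[[0.002,0.003,0.142],[0,0,0]],[[0.002,0.003,0.145],[0,0,0]],[[0.002,0.003,0.145],[0,0,0]]]'|sed -n '2p;4p'
python3 -m handwheel '[[[0,0,0.001],[0,0,0]],[[0,0,0.002],[0,0,0]],[[0,0,0.003],[0,0,0]],[[0,0,0.003],[0,0,0]]]'|sed -n '2p;4p'
python3 -m handwheel '[[[0,0,0.001],[0,0,0]],[[0,0,0.002],[0,0,0]],[[0,0,0.003],[0,0,0]],[[0,0,0.003],[0,0,0]]]'|sed -n '2p;4p'
```

```text
position: [0.6591, -0.0046, 0.0583]
ft_force: [-0.1, 0.0, -2.2]
position: [0.6585, -0.0043, 0.0555]
ft_force: [0.3, -0.9, -1.7]
position: [0.6585, -0.0043, 0.054]
ft_force: [-0.3, -0.1, -1.0]
```

```bash
python3 -m handwheel '[[[0,0,0.001],[0,0,0]],[[0,0,0.002],[0,0,0]],[[0,0,0.002],[0,0,0]]]'|sed -n '2p;4p'
python3 -c "
from h import *
st()"
```

```text
position: [0.6585, -0.0043, 0.0539]
ft_force: [-3.5, 0.3, 6.0]
t 34.25 p [658.5  -4.3  53.9] phi 94.53 F [-3.5  0.3  6. ] w 23.9 gf 41.5
```

```bash
python3 -m handwheel '[[[0,0,0],[0,0,0]],[[0,0,0],[0,0,0]],[[0,0,0],[0,0,0]],[[0,0,-0.1],[0,0,0]],[[0,0,-0.18],[0,0,0]],[[0.1,0,-0.18],[0,0,0]],[[0.2,-0.003,-0.18],[0,0,0]],[[0.296,-0.003,-0.18],[0,0,0]],[[0.296,-0.003,-0.12],[0,0,0]],[[0.296,-0.003,-0.08],[0,0,0]]]' 0.6|sed -n '2p;4p;5p'
python3 -m handwheel '[[[0,0,0],[0,0,0]],[[0,0,0],[0,0,0]],[[0,0,0],[0,0,0]],[[0,0,0],[0,0,0]],[[0,0,0],[0,0,0]]]' 0 50 |sed -n '2p;4p;5p'
python3 -m handwheel '[[[-0.02,0,0],[0,0,0]],[[-0.035,0,0],[0,0,0]],[[-0.045,0,0],[0,0,0]],[[-0.055,0,0],[0,0,0]],[[-0.063,0,0],[0,0,0]],[[-0.07,0,0],[0,0,0]],[[-0.077,0,0],[0,0,0]],[[-0.083,0,0],[0,0,0]],[[-0.083,0,0],[0,0,0]]]' |sed -n '2p;4p;5p'
```

```text
position: [0.6446, 0.1449, 0.0916]
ft_force: [0.8, 0.6, -0.2]
grip_width: 0.0515
position: [0.6456, 0.1429, 0.0941]
ft_force: [-2.2, -0.8, 3.8]
grip_width: 0.0159
position: [0.6489, 0.1014, 0.0941]
ft_force: [-2.9, 1.4, 5.7]
grip_width: 0.0163
```

```bash
python3 -m handwheel '[[[-0.003,0,0],[0,0,0]],[[-0.005,0,0],[0,0,0]],[[-0.005,0,0],[0,0,0]]]' |sed -n '2p;4p'
python3 -m handwheel '[[[-0.002,0,0],[0,0,0]],[[-0.004,0,0],[0,0,0]],[[-0.004,0,0],[0,0,0]]]' |sed -n '2p;4p'
python3 -m handwheel '[[[-0.002,0,0],[0,0,0]],[[-0.004,0,0],[0,0,0]],[[-0.004,0,0],[0,0,0]]]' |sed -n '2p;4p'
```

```text
position: [0.6491, 0.0995, 0.0941]
ft_force: [-2.1, 3.6, 4.9]
position: [0.6492, 0.0979, 0.0941]
ft_force: [-1.9, 5.9, 6.1]
position: [0.6492, 0.0976, 0.0941]
ft_force: [-1.6, 12.5, 5.8]
```

```bash
python3 -m handwheel '[[[-0.002,0,0],[0,0,0]],[[-0.004,0,0],[0,0,0]],[[-0.004,0,0],[0,0,0]]]' |sed -n '2p;4p'
python3 -m handwheel '[[[-0.002,0,0],[0,0,0]],[[-0.003,0,0],[0,0,0]],[[-0.003,0,0],[0,0,0]]]' |sed -n '2p;4p'
```

```text
position: [0.6493, 0.0973, 0.0941]
ft_force: [-2.3, 18.9, 6.1]
position: [0.6493, 0.0971, 0.0941]
ft_force: [-1.9, 24.8, 5.2]
```

```bash
python3 -m handwheel '[[[0.005,0,0],[0,0,0]],[[0.01,0,0],[0,0,0]],[[0.01,0,0],[0,0,0]]]' |sed -n '2p;4p'
python3 -m handwheel '[[[0,0,0],[0,0,0]],[[0,0,0],[0,0,0]],[[0,0,0],[0,0,0]],[[0,0,-0.08],[0,0,0]],[[0,0,-0.15],[0,0,0]],[[0,0,-0.15],[0,0,0]],[[0,0,-0.15],[0,0,0]]]' 0.5|sed -n '2p;4p;5p'
python3 - <<'E'
from h import *
st();print(to(.4255,-.0428,.04,94.5))
f=snap("wrist","w_j");P=cloud(f)
# bar end face (shoulder) on the axis: bar top points' largest y
m=(P[...,0]>.635)&(P[...,0]<.68)&(P[...,1]>-.1)&(P[...,1]<.08)&(P[...,2]>.092)&(P[...,2]<.1);print(rect(P[m]),np.percentile(P[m][:,1],99),np.median(P[m][:,2]))
E
```

```text
position: [0.6492, 0.0975, 0.0941]
ft_force: [-3.3, 5.1, 5.4]
position: [0.6491, 0.0965, 0.1683]
ft_force: [-0.7, 0.2, -0.1]
grip_width: 0.0424
t 39.15 p [649.1  96.5 168.3] phi 94.51 F [-0.7  0.2 -0.1] w 42.4 gf 0.0
([-0.2425, -0.4681, 0.2561], [0.0004, 0.0001, 0.0001])
(array([660. ,   5.4]), [35.9, 125.6], 94.56) 0.06317677730553782 0.09606455292685959
```

```bash
python3 -m handwheel '[[[-0.243,-0.468,0],[0,0,0]],[[-0.243,-0.468,0],[0,0,0]],[[-0.243,-0.468,0],[0,0,0]],[[-0.243,-0.468,0],[0,0,0]],[[-0.243,-0.468,0.1],[0,0,0]],[[-0.243,-0.468,0.2],[0,0,0]],[[-0.243,-0.468,0.24],[0,0,0]],[[-0.243,-0.468,0.25],[0,0,0]],[[-0.243,-0.468,0.25],[0,0,0]]]' 0 20|sed -n '2p;4p;5p'
python3 -m handwheel '[[[0,0,0],[0,0,0]],[[0,0,0],[0,0,0]]]'|sed -n '2p;4p;5p'
```

```text
position: [0.4251, -0.0427, 0.0426]
ft_force: [-0.9, 0.1, 0.3]
grip_width: 0.0001
position: [0.4265, -0.0429, 0.0443]
ft_force: [-0.6, -0.0, 1.0]
grip_width: 0.0001
```

```bash
python3 -m handwheel '[[[0,-0.001,0.02],[0,0,0]],[[0,-0.001,0.03],[0,0,0]],[[0,-0.001,0.036],[0,0,0]],[[0,-0.001,0.041],[0,0,0]],[[0,-0.001,0.041],[0,0,0]]]'|sed -n '2p;4p'
python3 -m handwheel '[[[0,0,0.002],[0,0,0]],[[0,0,0.003],[0,0,0]],[[0,0,0.003],[0,0,0]]]'|sed -n '2p;4p'
```

```text
position: [0.4254, -0.0428, 0.0231]
ft_force: [0.6, 2.4, 7.3]
position: [0.4255, -0.0428, 0.0227]
ft_force: [-4.1, 4.5, 26.6]
```

```bash
python3 -m handwheel '[[[0,0,-0.02],[0,0,0]],[[0,0,-0.1],[0,0,0]],[[0,0,-0.2],[0,0,0]],[[0,0,-0.28],[0,0,0]],[[0,0,-0.28],[0,0,0]],[[0,0,-0.28],[0,0,0]]]' 0.5 40 |sed -n '2p;4p'
python3 -c "
from h import *
st();print(to(.6492,.0972,.095,94.5))"
```

```text
position: [0.4247, -0.0429, 0.1613]
ft_force: [-0.4, 0.4, 0.3]
t 41.7 p [424.7 -42.9 161.3] phi 94.53 F [-0.4  0.4  0.3] w 42.5 gf 0.0
([0.2439, 0.4695, 0.1331], [0.0004, 0.0002, 0.0002])
```

```bash
python3 -m handwheel '[[[0.244,0.47,0],[0,0,0]],[[0.244,0.47,0],[0,0,0]],[[0.244,0.47,0],[0,0,0]],[[0.244,0.47,0],[0,0,0]],[[0.244,0.47,0],[0,0,0]],[[0.244,0.47,0],[0,0,0]],[[0.244,0.47,0.08],[0,0,0]],[[0.244,0.47,0.13],[0,0,0]],[[0.244,0.47,0.13],[0,0,0]],[[0.244,0.47,0.13],[0,0,0]]]' 0.5 |sed -n '2p;4p'
python3 -m handwheel '[[[0,0,0],[0,0,0]],[[0,0,0],[0,0,0]],[[0,0,0],[0,0,0]],[[0,0,0],[0,0,0]]]' 0 40|sed -n '2p;4p;5p'
python3 -m handwheel '[[[0.004,0,0],[0,0,0]],[[0.008,0,0],[0,0,0]],[[0.014,0,0],[0,0,0]],[[0.022,0,0],[0,0,0]],[[0.034,0,0],[0,0,0]],[[0.048,0,0],[0,0,0]],[[0.062,0,0],[0,0,0]],[[0.076,0,0],[0,0,0]],[[0.09,0,0],[0,0,0]],[[0.09,0,0],[0,0,0]]]' |sed -n '2p;4p'
python3 -m handwheel '[[[0,0,0],[0,0,0]],[[0,0,0],[0,0,0]],[[0,0,-0.08],[0,0,0]],[[0,0,-0.18],[0,0,0]],[[0,0,-0.18],[0,0,0]],[[0,0,-0.18],[0,0,0]]]' 0.6|sed -n '2p;4p;5p'
python3 - <<'E'
from h import *
f=snap("wrist","w_l");st();P=cloud(f)
for v in range(245,275,3): print(v,np.round(P[v,251]*1000,1))
print(to(.6585,-.0215,.05,94.5))
E
```

```text
position: [0.6492, 0.0972, 0.0953]
ft_force: [0.1, 0.3, 0.3]
position: [0.6493, 0.0972, 0.0976]
ft_force: [-3.9, -0.2, 6.5]
grip_width: 0.0162
position: [0.6456, 0.1427, 0.0976]
ft_force: [-5.1, 0.7, 5.6]
position: [0.6464, 0.142, 0.1872]
ft_force: [-1.5, 0.6, 0.1]
grip_width: 0.0508
t 44.75 p [645.7 142.  185.5] phi 94.51 F [-0.2 -0.  -0.8] w 51.1 gf 0.0
245 [651.3  53.   38. ]
248 [651.6  49.1  38.4]
251 [650.   69.7  82.8]
254 [650.1  68.2  86.4]
257 [650.4  65.5  87.8]
260 [650.7  61.   86.1]
263 [651.   57.5  86.3]
266 [650.8  59.5  95.4]
269 [651.1  56.4  95.9]
272 [651.4  52.4  95.3]
([-0.328, -0.0002, 0.2711], [-0.0001, -0.0, 0.0001])
```

```bash
python3 -m handwheel '[[[-0.328,0,0],[0,0,0]],[[-0.328,0,0],[0,0,0]],[[-0.328,0,0.04],[0,0,0]],[[-0.328,0,0.1],[0,0,0]],[[-0.328,0,0.19],[0,0,0]],[[-0.328,0,0.24],[0,0,0]],[[-0.328,0,0.268],[0,0,0]],[[-0.328,0,0.268],[0,0,0]],[[-0.328,0,0.268],[0,0,0]]]' 0.6|sed -n '2p;4p'
python3 -m handwheel '[[[0,0,0],[0,0,0]],[[0,0,0],[0,0,0]],[[0,0,0],[0,0,0]],[[0,0,0],[0,0,0]]]' 0 40|sed -n '2p;4p;5p;6p'
python3 -m handwheel '[[[0.006,0,0],[0,0,0]],[[0.012,0,0],[0,0,0]],[[0.02,0,0],[0,0,0]],[[0.032,0,0],[0,0,0]],[[0.032,0,-0.03],[0,0,0]],[[0.032,0,-0.1],[0,0,0]],[[0.032,0,-0.2],[0,0,0]],[[0.032,0,-0.24],[0,0,0]],[[0.032,0,-0.24],[0,0,0]],[[0.032,0,-0.24],[0,0,0]]]' |sed -n '2p;4p'
python3 -c "
from h import *
st()"
```

```text
position: [0.6593, -0.0213, 0.0528]
ft_force: [0.6, 0.2, -0.5]
position: [0.6594, -0.0213, 0.0535]
ft_force: [-1.5, 0.2, 5.5]
grip_width: 0.0243
gripper_force: 40.4
position: [0.6569, -0.0051, 0.1705]
ft_force: [0.4, 0.1, -3.2]
t 47.05 p [656.9  -5.1 170.5] phi 94.54 F [ 0.4  0.1 -3.2] w 24.0 gf 39.8
```

```bash
python3 -m handwheel '[[[0.444,-0.414,-0.16],[0,0,-0.008]],[[0.444,-0.414,-0.16],[0,0,-0.008]],[[0.444,-0.414,-0.16],[0,0,-0.008]],[[0.444,-0.414,-0.16],[0,0,-0.008]],[[0.444,-0.414,-0.16],[0,0,-0.008]],[[0.444,-0.414,-0.16],[0,0,-0.008]],[[0.444,-0.414,-0.16],[0,0,-0.008]],[[0.444,-0.414,-0.16],[0,0,-0.008]],[[0.444,-0.414,-0.16],[0,0,-0.008]],[[0.444,-0.414,-0.16],[0,0,-0.008]]]' |sed -n '2p;4p'
python3 - <<'E'
from h import *
f=snap("wrist","w_m");st();P=cloud(f)
m=(P[...,0]>.26)&(P[...,0]<.6)&(P[...,1]>.12)&(P[...,1]<.45)
R_=P[m&(P[...,2]>.04)&(P[...,2]<.05)];print("rim",len(R_),rect(R_))
B=P[m&(P[...,2]>.011)&(P[...,2]<.017)];print("bearers",len(B),rect(B))
T=P[m&(P[...,2]>.020)&(P[...,2]<.030)&(P[...,0]>.33)&(P[...,0]<.54)&(P[...,1]>.2)&(P[...,1]<.36)]; print("teeth",len(T)); 
a=np.radians(5.9);c=np.array([.4345,.276])
q=(T[:,:2]-c)@np.array([[np.cos(a),-np.sin(a)],[np.sin(a),np.cos(a)]]);print(np.histogram2d(q[:,0],q[:,1],bins=[np.arange(-.12,.121,.012),np.arange(-.1,.101,.02)])[0].astype(int))
cv2.imwrite("pics/w_m.png",f["im"][:,:,::-1])
E
```

```text
position: [0.4343, 0.1987, 0.2506]
ft_force: [-0.1, -0.3, -2.7]
t 48.1 p [434.3 198.7 250.8] phi 95.88 F [-0.9 -1.2 -1.2] w 24.0 gf 40.0
rim 3076 (array([430.9, 275. ]), [220.8, 245.8], 6.0)
bearers 3491 (array([430.7, 275.1]), [212.9, 238.7], 5.97)
teeth 134
[[ 0  0  0  0  0  0  0  0  0  0]
 [ 0  0  0  0  0  0  0  0  0  0]
 [ 0  0  0  0  0  0  0  0  0  0]
 [ 0  0  0  0  0  0  0  0  0  0]
 [ 0  0  0  0  0  0  0  0  0  0]
 [ 0  0  0  0  0  0  0  0  0  0]
 [ 0  0  0  0  0  0  0 53  0  0]
 [ 0  0  0  0  0  0  0  0  0  0]
 [ 0  0  0  0  0  0  0  0  0  0]
 [ 0  0  0  0  0  0  0  0  0  0]
 [ 0  0  0  0  0  0  0  0  0  0]
 [ 0  0  0  0  0  0  0  0  0  0]
 [ 0  0 29  0  0  0  0 44  0  0]
 [ 0  0  7  0  0  0  0  1  0  0]
 [ 0  0  0  0  0  0  0  0  0  0]
 [ 0  0  0  0  0  0  0  0  0  0]
 [ 0  0  0  0  0  0  0  0  0  0]
 [ 0  0  0  0  0  0  0  0  0  0]
 [ 0  0  0  0  0  0  0  0  0  0]
 [ 0  0  0  0  0  0  0  0  0  0]]
```

View pics/w_m.png

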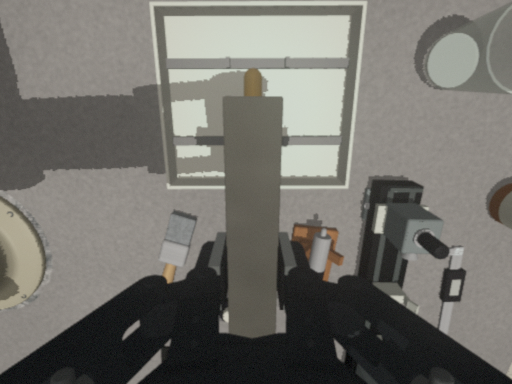

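The box interior is clear, with teeth visible at (228,62), (287,62) and (287,140). The box centre is (431,275) at 6.0° in wrist measure. Bar1 goes into the middle bay.

```bash
python3 -m handwheel '[[[0.1,0.009,0],[0,0,0]],[[0.152,0.013,0.05],[0,0,0]],[[0.152,0.013,0.15],[0,0,0]],[[0.152,0.013,0.25],[0,0,0]],[[0.152,0.013,0.33],[0,0,0]],[[0.152,0.013,0.4],[0,0,0]],[[0.152,0.013,0.44],[0,0,0]],[[0.152,0.013,0.46],[0,0,0]],[[0.152,0.013,0.46],[0,0,0]],[[0.152,0.013,0.46],[0,0,0]]]' |sed -n '2p;4p'
python3 -c "
from h import *
st();print(to(.433,.275,-.003,96))"
```

```text
position: [0.4331, 0.2758, 0.0226]
ft_force: [-0.9, 0.2, -2.3]
t 49.1 p [433.1 275.8  22.6] phi 95.94 F [-0.9  0.2 -2.3] w 24.5 gf 39.9
([-0.0016, -0.0003, 0.0512], [0.0004, -0.0001, -0.0003])
```

```bash
python3 -m handwheel '[[[0,0,0.03],[0,0,0]],[[0,0,0.042],[0,0,0]],[[0,0,0.046],[0,0,0]],[[0,0,0.049],[0,0,0]],[[0,0,0.049],[0,0,0]]]' |sed -n '2p;4p'
python3 -m handwheel '[[[0,0,0.001],[0,0,0]],[[0,0,0.002],[0,0,0]],[[0,0,0.003],[0,0,0]],[[0,0,0.003],[0,0,0]]]' |sed -n '2p;4p'
python3 -m handwheel '[[[0,0,0.001],[0,0,0]],[[0,0,0.002],[0,0,0]],[[0,0,0.002],[0,0,0]]]' |sed -n '2p;4p'
```

```text
position: [0.4324, 0.2759, -0.0022]
ft_force: [-0.0, 1.1, -1.2]
position: [0.4323, 0.2759, -0.004]
ft_force: [-0.1, -0.3, -1.5]
position: [0.4323, 0.2758, -0.0044]
ft_force: [-2.0, -2.4, 8.5]
```

```bash
python3 -m handwheel '[[[0,0,-0.001],[0,0,0]],[[0,0,-0.001],[0,0,0]],[[0,0,-0.001],[0,0,0]],[[0,0,-0.1],[0,0,0]],[[0,0,-0.2],[0,0,0]],[[0,0,-0.3],[0,0,0]],[[0,0,-0.4],[0,0,0]],[[0,0,-0.5],[0,0,0]],[[0,0,-0.5],[0,0,0]]]' 0.45|sed -n '2p;4p;5p'
python3 - <<'E'
from h import *
st();f=snap("wrist","w_n");P=cloud(f);m=(P[...,0]>.35)&(P[...,0]<.52)&(P[...,1]>.17)&(P[...,1]<.38)&(P[...,2]>.034)&(P[...,2]<.043)
print(rect(P[m]),np.round(np.percentile(P[m],[5,50,95],axis=0)*1000,1))
a=snap("scene","s_n");P=cloud(a)
for b in ((.29,.38),(.39,.48)):
    Q=P[(P[...,0]>b[0])&(P[...,0]<b[1])&(abs(P[...,1]+.27)<.15)&(P[...,2]>.022)&(P[...,2]<.04)]; print(len(Q),rect(Q) if len(Q)>9 else '')
print(to(.43,-.02,.25,92))
E
```

```text
position: [0.4342, 0.2767, 0.2514]
ft_force: [0.5, -0.9, -0.4]
grip_width: 0.0382
t 51.2 p [434.2 276.7 251.4] phi 95.98 F [ 0.5 -0.9 -0.4] w 38.2 gf 0.0
(array([431.2, 274.5]), [75.7, 251.5], 115.7) [[415.7 197.6  36.4]
 [430.5 280.   37.7]
 [448.1 349.9  39.3]]
0 
324 (array([ 433.5, -274.2]), [31.9, 165.0], 91.4)
([-0.5881, -0.066, -0.0096], [0.0005, -0.0001, 0.022])
```

Bar1 lies flat in the middle bay (top at 38–39 mm throughout). Bar2 hasn't moved. On to bar2.

```bash
python3 -m handwheel '[[[-0.8,-0.087,-0.01],[0,0,0.022]],[[-0.8,-0.087,-0.01],[0,0,0.022]],[[-0.8,-0.087,-0.01],[0,0,0.022]],[[-0.8,-0.087,-0.01],[0,0,0.022]],[[-0.8,-0.087,-0.01],[0,0,0.022]],[[-0.8,-0.087,-0.01],[0,0,0.022]],[[-0.8,-0.087,-0.01],[0,0,0.022]],[[-0.8,-0.087,-0.01],[0,0,0.022]],[[-0.8,-0.087,-0.01],[0,0,0.022]],[[-0.8,-0.087,-0.01],[0,0,0.022]]]' 0.6|sed -n '2p;4p;5p'
python3 -m handwheel '[[[-0.28,0,0],[0,0,0]],[[-0.28,0,0],[0,0,0]],[[-0.28,0,0],[0,0,0]],[[-0.28,0,0],[0,0,0]],[[-0.28,0,0],[0,0,0]],[[-0.28,0,0],[0,0,0]]]' 0.6|sed -n '2p;4p;5p'
python3 - <<'E'
from h import *
f=snap("wrist","w_o");st();bars(f);print(to(.432,-.272,-.0135,92))
E
```

```text
position: [0.4299, -0.1271, 0.2483]
ft_force: [-0.2, 0.2, 0.4]
grip_width: 0.0517
position: [0.4357, -0.2645, 0.2496]
ft_force: [0.6, -0.5, 0.6]
grip_width: 0.0512
t 52.95 p [ 435.7 -264.6  249.9] phi 92.13 F [ 0.1  0.7 -0. ] w 51.3 gf 0.0
bar px [249. 163.] (array([ 429.7, -272.7]), [25.0, 158.9], 91.87) z 27.7
([-0.0148, -0.0078, 0.5267], [-0.0001, -0.0002, 0.0007])
```

```bash
python3 -m handwheel '[[[-0.016,-0.0075,0.1],[0,0,0]],[[-0.016,-0.0075,0.2],[0,0,0]],[[-0.016,-0.0075,0.3],[0,0,0]],[[-0.016,-0.0075,0.4],[0,0,0]],[[-0.016,-0.0075,0.46],[0,0,0]],[[-0.016,-0.0075,0.5],[0,0,0]],[[-0.016,-0.0075,0.52],[0,0,0]],[[-0.016,-0.0075,0.525],[0,0,0]],[[-0.016,-0.0075,0.525],[0,0,0]]]' 0.6|sed -n '2p;4p;5p'
python3 -m handwheel '[[[0,0,0],[0,0,0]],[[0,0,0],[0,0,0]],[[0,0,0],[0,0,0]],[[0,0,0],[0,0,0]],[[0,0,0],[0,0,0]]]' 0 40|sed -n '2p;4p;5p;6p'
python3 -c "
from h import *
st()"
```

```text
position: [0.4324, -0.2744, -0.0119]
ft_force: [0.1, 0.3, -0.0]
grip_width: 0.0511
position: [0.4324, -0.2749, -0.0115]
ft_force: [-0.8, 1.5, 6.6]
grip_width: 0.0241
gripper_force: 40.5
t 54.35 p [ 432.4 -274.9  -11.5] phi 92.01 F [-0.8  1.5  6.6] w 24.1 gf 40.5
```

```bash
python3 -m handwheel '[[[0,0,-0.03],[0,0,0]],[[0,0,-0.12],[0,0,0]],[[0,0,-0.22],[0,0,0]],[[0,0,-0.287],[0,0,0]],[[0,0,-0.287],[0,0,0]]]'|sed -n '2p;4p'
python3 -m handwheel '[[[0.52,0.469,0],[0,0,-0.014]],[[0.52,0.469,0],[0,0,-0.014]],[[0.52,0.469,0],[0,0,-0.014]],[[0.52,0.469,0],[0,0,-0.014]],[[0.52,0.469,0],[0,0,-0.014]],[[0.52,0.469,0],[0,0,-0.014]],[[0.52,0.469,0],[0,0,-0.014]],[[0.52,0.469,0],[0,0,-0.014]],[[0.52,0.469,0],[0,0,-0.014]],[[0.52,0.469,0],[0,0,-0.014]]]'|sed -n '2p;4p'
python3 -m handwheel '[[[0,0,0],[0,0,0]],[[0,0,0],[0,0,0]]]' >/dev/null
python3 -c "
from h import *
st();print(to(.6582,-.0067,.0575,94.5))"
```

```text
position: [0.4334, -0.2759, 0.1356]
ft_force: [1.1, -0.3, -2.5]
position: [0.6564, -0.0072, 0.13]
ft_force: [-0.2, 0.2, -2.3]
t 56.05 p [656.8  -7.5 131. ] phi 94.43 F [ 0.4  0.3 -2. ] w 24.1 gf 40.6
([0.0015, 0.003, 0.1471], [-0.0, -0.0, -0.0004])
```

```bash
python3 -m handwheel '[[[0.002,0.003,0.06],[0,0,0]],[[0.002,0.003,0.12],[0,0,0]],[[0.002,0.003,0.138],[0,0,0]],[[0.002,0.003,0.143],[0,0,0]],[[0.002,0.003,0.147],[0,0,0]],[[0.002,0.003,0.147],[0,0,0]]]'|sed -n '2p;4p'
python3 -m handwheel '[[[0,0,0.001],[0,0,0]],[[0,0,0.002],[0,0,0]],[[0,0,0.003],[0,0,0]],[[0,0,0.003],[0,0,0]]]'|sed -n '2p;4p'
python3 -m handwheel '[[[0,0,0.001],[0,0,0]],[[0,0,0.002],[0,0,0]],[[0,0,0.003],[0,0,0]],[[0,0,0.003],[0,0,0]]]'|sed -n '2p;4p'
```

```text
position: [0.6592, -0.0056, 0.0587]
ft_force: [-0.9, 0.0, -3.2]
position: [0.6587, -0.0054, 0.0561]
ft_force: [-0.1, 0.8, -1.3]
position: [0.6588, -0.0054, 0.0561]
ft_force: [-3.9, 0.2, 8.8]
```

```bash
python3 -m handwheel '[[[0,0,0],[0,0,0]],[[0,0,0],[0,0,0]],[[0,0,0],[0,0,0]],[[0,0,-0.1],[0,0,0]],[[0,0,-0.18],[0,0,0]],[[0.1,0,-0.18],[0,0,0]],[[0.2,-0.003,-0.18],[0,0,0]],[[0.298,-0.003,-0.18],[0,0,0]],[[0.298,-0.003,-0.12],[0,0,0]],[[0.298,-0.003,-0.078],[0,0,0]]]' 0.6|sed -n '2p;4p;5p'
python3 -m handwheel '[[[0,0,0],[0,0,0]],[[0,0,0],[0,0,0]],[[0,0,0],[0,0,0]],[[0,0,0],[0,0,0]],[[0,0,0],[0,0,0]]]' 0 50 |sed -n '2p;4p;5p'
python3 -m handwheel '[[[-0.02,0,0],[0,0,0]],[[-0.035,0,0],[0,0,0]],[[-0.045,0,0],[0,0,0]],[[-0.055,0,0],[0,0,0]],[[-0.063,0,0],[0,0,0]],[[-0.07,0,0],[0,0,0]],[[-0.077,0,0],[0,0,0]],[[-0.083,0,0],[0,0,0]],[[-0.083,0,0],[0,0,0]]]' |sed -n '2p;4p;5p'
python3 -m handwheel '[[[-0.003,0,0],[0,0,0]],[[-0.005,0,0],[0,0,0]],[[-0.005,0,0],[0,0,0]]]' |sed -n '2p;4p'
python3 -m handwheel '[[[-0.002,0,0],[0,0,0]],[[-0.004,0,0],[0,0,0]],[[-0.004,0,0],[0,0,0]]]' |sed -n '2p;4p'
```

```text
position: [0.6448, 0.1449, 0.0922]
ft_force: [-0.2, 0.5, -0.1]
grip_width: 0.0515
position: [0.6456, 0.1428, 0.0946]
ft_force: [-3.5, -1.2, 4.2]
grip_width: 0.0162
position: [0.6489, 0.1016, 0.0946]
ft_force: [-4.0, 1.4, 5.6]
grip_width: 0.0163
position: [0.6491, 0.0997, 0.0946]
ft_force: [-3.8, 4.0, 5.4]
position: [0.6492, 0.0979, 0.0946]
ft_force: [-3.9, 4.8, 5.7]
```

```bash
python3 -m handwheel '[[[-0.002,0,0],[0,0,0]],[[-0.004,0,0],[0,0,0]],[[-0.004,0,0],[0,0,0]]]' |sed -n '2p;4p'
python3 -m handwheel '[[[-0.002,0,0],[0,0,0]],[[-0.004,0,0],[0,0,0]],[[-0.004,0,0],[0,0,0]]]' |sed -n '2p;4p'
python3 -m handwheel '[[[-0.002,0,0],[0,0,0]],[[-0.003,0,0],[0,0,0]],[[-0.003,0,0],[0,0,0]]]' |sed -n '2p;4p'
```

```text
position: [0.6493, 0.0973, 0.0946]
ft_force: [-3.7, 10.2, 4.9]
position: [0.6493, 0.097, 0.0946]
ft_force: [-2.6, 18.1, 5.4]
position: [0.6493, 0.0968, 0.0946]
ft_force: [-2.4, 23.2, 6.9]
```

Seated at the same tail position as before. I'll let go and go to the key.

```bash
python3 -m handwheel '[[[0.005,0,0],[0,0,0]],[[0.01,0,0],[0,0,0]],[[0.01,0,0],[0,0,0]]]' |sed -n '2p;4p'
python3 -m handwheel '[[[0,0,0],[0,0,0]],[[0,0,0],[0,0,0]],[[0,0,0],[0,0,0]],[[0,0,-0.08],[0,0,0]],[[0,0,-0.15],[0,0,0]],[[0,0,-0.15],[0,0,0]],[[0,0,-0.15],[0,0,0]]]' 0.5|sed -n '2p;4p;5p'
python3 -c "
from h import *
st();print(to(.4255,-.0428,.043,94.5))"
```

```text
position: [0.6493, 0.0972, 0.0946]
ft_force: [-3.9, 3.2, 5.6]
position: [0.6493, 0.0965, 0.1689]
ft_force: [0.5, 0.1, -0.4]
grip_width: 0.0428
t 62.35 p [649.3  96.5 168.9] phi 94.51 F [ 0.5  0.1 -0.4] w 42.8 gf 0.0
([-0.2424, -0.4684, 0.2511], [0.0004, 0.0001, 0.0001])
```

```bash
python3 -m handwheel '[[[-0.243,-0.468,0],[0,0,0]],[[-0.243,-0.468,0],[0,0,0]],[[-0.243,-0.468,0],[0,0,0]],[[-0.243,-0.468,0],[0,0,0]],[[-0.243,-0.468,0.1],[0,0,0]],[[-0.243,-0.468,0.2],[0,0,0]],[[-0.243,-0.468,0.24],[0,0,0]],[[-0.243,-0.468,0.25],[0,0,0]],[[-0.243,-0.468,0.25],[0,0,0]]]' 0 20|sed -n '2p;4p;5p'
python3 -m handwheel '[[[0,0,0],[0,0,0]],[[0,0,0],[0,0,0]]]'|sed -n '2p;4p;5p'
python3 -m handwheel '[[[0,-0.001,0.02],[0,0,0]],[[0,-0.001,0.03],[0,0,0]],[[0,-0.001,0.036],[0,0,0]],[[0,-0.001,0.041],[0,0,0]],[[0,-0.001,0.041],[0,0,0]]]'|sed -n '2p;4p'
python3 -m handwheel '[[[0,0,0.002],[0,0,0]],[[0,0,0.003],[0,0,0]],[[0,0,0.003],[0,0,0]]]'|sed -n '2p;4p'
```

```text
position: [0.4252, -0.0428, 0.043]
ft_force: [0.5, 0.7, 0.3]
grip_width: -0.0002
position: [0.4266, -0.043, 0.0448]
ft_force: [0.1, -0.5, 0.4]
grip_width: -0.0003
position: [0.4254, -0.0429, 0.0233]
ft_force: [0.8, 2.8, 4.0]
position: [0.4255, -0.0429, 0.0228]
ft_force: [-2.4, 3.7, 20.5]
```

```bash
python3 -m handwheel '[[[0,0,-0.02],[0,0,0]],[[0,0,-0.1],[0,0,0]],[[0,0,-0.2],[0,0,0]],[[0,0,-0.28],[0,0,0]],[[0,0,-0.28],[0,0,0]],[[0,0,-0.28],[0,0,0]]]' 0.5 40 |sed -n '2p;4p'
python3 -c "
from h import *
st();print(to(.6492,.0972,.095,94.5))"
```

```text
position: [0.4248, -0.0429, 0.1618]
ft_force: [-0.1, -1.2, -0.5]
t 64.85 p [424.8 -42.9 161.8] phi 94.53 F [-0.1 -1.2 -0.5] w 42.6 gf 0.0
([0.2441, 0.4693, 0.1341], [0.0004, 0.0002, 0.0002])
```

```bash
python3 -m handwheel '[[[0.244,0.47,0],[0,0,0]],[[0.244,0.47,0],[0,0,0]],[[0.244,0.47,0],[0,0,0]],[[0.244,0.47,0],[0,0,0]],[[0.244,0.47,0],[0,0,0]],[[0.244,0.47,0],[0,0,0]],[[0.244,0.47,0.08],[0,0,0]],[[0.244,0.47,0.13],[0,0,0]],[[0.244,0.47,0.13],[0,0,0]],[[0.244,0.47,0.13],[0,0,0]]]' 0.5 |sed -n '2p;4p'
python3 -m handwheel '[[[0,0,0],[0,0,0]],[[0,0,0],[0,0,0]],[[0,0,0],[0,0,0]],[[0,0,0],[0,0,0]]]' 0 40|sed -n '2p;4p;5p'
python3 -m handwheel '[[[0.004,0,0],[0,0,0]],[[0.008,0,0],[0,0,0]],[[0.014,0,0],[0,0,0]],[[0.022,0,0],[0,0,0]],[[0.034,0,0],[0,0,0]],[[0.048,0,0],[0,0,0]],[[0.062,0,0],[0,0,0]],[[0.076,0,0],[0,0,0]],[[0.09,0,0],[0,0,0]],[[0.09,0,0],[0,0,0]]]' |sed -n '2p;4p'
python3 -m handwheel '[[[0,0,0],[0,0,0]],[[0,0,0],[0,0,0]],[[0,0,-0.08],[0,0,0]],[[0,0,-0.18],[0,0,0]],[[0,0,-0.18],[0,0,0]],[[0,0,-0.18],[0,0,0]]]' 0.6|sed -n '2p;4p;5p'
python3 - <<'E'
from h import *
f=snap("wrist","w_q");st();P=cloud(f)
for v in range(248,275,3): print(v,np.round(P[v,251]*1000,1))
print(to(.6585,-.0215,.05,94.5))
E
```

```text
position: [0.6493, 0.0971, 0.0958]
ft_force: [-0.1, 0.4, 0.4]
position: [0.6493, 0.0971, 0.0981]
ft_force: [-4.5, -0.8, 5.8]
grip_width: 0.0166
position: [0.6456, 0.1427, 0.0981]
ft_force: [-4.2, 0.7, 5.4]
position: [0.6465, 0.142, 0.1877]
ft_force: [0.5, -0.4, -0.4]
grip_width: 0.0513
t 67.9 p [645.9 141.9 186.1] phi 94.51 F [-0.4  0.   1.3] w 51.2 gf 0.0
248 [651.8  49.2  39.1]
251 [650.2  69.8  83.6]
254 [650.4  67.3  85.5]
257 [650.6  64.   85.9]
260 [650.9  60.9  86.6]
263 [651.   58.8  89.1]
266 [651.1  58.   93.6]
269 [651.3  55.1  94.6]
272 [651.5  51.8  95. ]
([-0.3278, -0.0005, 0.2722], [-0.0, 0.0, 0.0001])
```

```bash
python3 -m handwheel '[[[-0.328,0,0],[0,0,0]],[[-0.328,0,0],[0,0,0]],[[-0.328,0,0.04],[0,0,0]],[[-0.328,0,0.1],[0,0,0]],[[-0.328,0,0.19],[0,0,0]],[[-0.328,0,0.24],[0,0,0]],[[-0.328,0,0.268],[0,0,0]],[[-0.328,0,0.268],[0,0,0]],[[-0.328,0,0.268],[0,0,0]]]' 0.6|sed -n '2p;4p'
python3 -m handwheel '[[[0,0,0],[0,0,0]],[[0,0,0],[0,0,0]],[[0,0,0],[0,0,0]],[[0,0,0],[0,0,0]]]' 0 40|sed -n '2p;4p;5p;6p'
python3 -m handwheel '[[[0.006,0,0],[0,0,0]],[[0.012,0,0],[0,0,0]],[[0.02,0,0],[0,0,0]],[[0.032,0,0],[0,0,0]],[[0.032,0,-0.03],[0,0,0]],[[0.032,0,-0.1],[0,0,0]],[[0.032,0,-0.2],[0,0,0]],[[0.032,0,-0.24],[0,0,0]],[[0.032,0,-0.24],[0,0,0]],[[0.032,0,-0.24],[0,0,0]]]' |sed -n '2p;4p'
python3 -c "
from h import *
st();print(to(.5076,.2828,.23,96))"
```

```text
position: [0.6595, -0.0214, 0.0533]
ft_force: [-0.0, 0.4, 0.6]
position: [0.6595, -0.0214, 0.054]
ft_force: [-1.6, 1.0, 7.6]
grip_width: 0.0243
gripper_force: 40.6
position: [0.6569, -0.0051, 0.1708]
ft_force: [0.7, -0.1, -2.4]
t 70.2 p [656.9  -5.1 170.8] phi 94.54 F [ 0.7 -0.1 -2.4] w 24.3 gf 39.8
([0.5978, -0.2524, -0.1174], [-0.0008, -0.0003, -0.0081])
```

```bash
python3 -m handwheel '[[[0.598,-0.252,-0.1],[0,0,-0.008]],[[0.598,-0.252,-0.1],[0,0,-0.008]],[[0.598,-0.252,-0.1],[0,0,-0.008]],[[0.598,-0.252,-0.1],[0,0,-0.008]],[[0.598,-0.252,-0.1],[0,0,-0.008]],[[0.598,-0.252,-0.1],[0,0,-0.008]],[[0.598,-0.252,-0.1],[0,0,-0.008]],[[0.598,-0.252,-0.1],[0,0,-0.008]],[[0.598,-0.252,-0.1],[0,0,-0.008]],[[0.598,-0.252,-0.1],[0,0,-0.008]]]' |sed -n '2p;4p'
python3 - <<'E'
from h import *
for n in ("scene","side"):
    f=snap(n,n+"_r");P=cloud(f);m=(P[...,0]>.5)&(P[...,0]<.75)&(P[...,1]>.32)&(P[...,1]<.55)&(P[...,2]>.02)&(P[...,2]<.125);print(n,m.sum(),rect(P[m]))
st();print(to(.5076,.2828,.025,96))
E
```

```text
position: [0.5085, 0.2817, 0.2208]
ft_force: [0.1, 0.7, -2.3]
scene 1038 (array([615.6, 359.3]), [77.4, 229.9], 179.65)
side 1167 (array([615. , 360.8]), [83.4, 228.9], 0.56)
t 71.3 p [508.8 281.6 221.5] phi 95.87 F [-0.1  0.2 -2.4] w 24.4 gf 40.0
([0.0028, -0.0015, 0.3929], [-0.0005, 0.0002, -0.0007])
```

Run:
```python
from h import *
for n in ("scene_r","side_r","w_m"):
    f=load(n);P=cloud(f)
    for z0,z1 in ((.02,.06),(.06,.13)):
        m=(P[...,0]>.5)&(P[...,0]<.75)&(P[...,1]>.29)&(P[...,1]<.55)&(P[...,2]>z0)&(P[...,2]<z1)
        q=P[m];print(n,z0,np.histogram(q[:,0],bins=np.arange(.5,.76,.02))[0], q[q[:,0]>.57][:,1].min() if (q[:,0]>.57).any() else '')
```

```text
scene_r 0.02 [ 21  17 162   0   0   0   0 100  45  35  76  43] 0.3143840905519562
scene_r 0.06 [  0   0   0   0   0   0   1 257 110  92 118 133] 0.30912672267560554
side_r 0.02 [45 49 85  0  0  0  0 67 69 98 96  7] 0.316313117555084
side_r 0.06 [  0   0   0   0   0   0   0 175 187 176 182 121] 0.3116442353580835
w_m 0.02 [ 179  315  772    0    0    0    0  933  143   97 1056    0] 0.31417417671543607
w_m 0.06 [   0    0    0    0    0    0  649 2053  346   94  118    0] 0.3098360354851103
```

The beaker starts at x≥0.635, so there is ample clearance. Lowering.

```bash
python3 -m handwheel '[[[0.002,-0.001,0.08],[0,0,0]],[[0.002,-0.001,0.18],[0,0,0]],[[0.002,-0.001,0.27],[0,0,0]],[[0.002,-0.001,0.34],[0,0,0]],[[0.002,-0.001,0.37],[0,0,0]],[[0.002,-0.001,0.39],[0,0,0]],[[0.002,-0.001,0.39],[0,0,0]],[[0.002,-0.001,0.39],[0,0,0]]]' |sed -n '2p;4p'
python3 -m handwheel '[[[0,0,0.03],[0,0,0]],[[0,0,0.046],[0,0,0]],[[0,0,0.052],[0,0,0]],[[0,0,0.054],[0,0,0]],[[0,0,0.054],[0,0,0]]]' |sed -n '2p;4p'
python3 -c "
from h import *
st()"
```

```text
position: [0.5085, 0.2835, 0.0282]
ft_force: [-0.6, -0.6, -1.6]
position: [0.5081, 0.2837, 0.0009]
ft_force: [-0.2, -0.3, -1.7]
t 72.6 p [508.1 283.7   0.9] phi 95.97 F [-0.2 -0.3 -1.7] w 24.3 gf 40.0
```

```bash
python3 -m handwheel '[[[0,0,0.003],[0,0,0]],[[0,0,0.006],[0,0,0]],[[0,0,0.008],[0,0,0]],[[0,0,0.008],[0,0,0]]]' |sed -n '2p;4p'
python3 -m handwheel '[[[0,0,0.001],[0,0,0]],[[0,0,0.002],[0,0,0]],[[0,0,0.003],[0,0,0]],[[0,0,0.003],[0,0,0]]]' |sed -n '2p;4p'
python3 -m handwheel '[[[0,0,0.001],[0,0,0]],[[0,0,0.001],[0,0,0]]]' |sed -n '2p;4p'
```

```text
position: [0.5078, 0.2836, -0.0035]
ft_force: [0.1, 0.9, -1.2]
position: [0.5079, 0.2836, -0.0038]
ft_force: [-3.8, -2.6, 10.5]
position: [0.5079, 0.2836, -0.0039]
ft_force: [-5.0, -3.5, 14.4]
```

Contact. Releasing, lifting away and checking.

```bash
python3 -m handwheel '[[[0,0,-0.003],[0,0,0]],[[0,0,-0.003],[0,0,0]]]'|sed -n '2p;4p'
python3 -m handwheel '[[[0,0,0],[0,0,0]],[[0,0,0],[0,0,0]],[[0,0,0],[0,0,0]],[[0,0,-0.1],[0,0,0]],[[0,0,-0.2],[0,0,0]],[[0,0,-0.3],[0,0,0]],[[0,0,-0.4],[0,0,0]],[[0,0,-0.5],[0,0,0]],[[0,0,-0.5],[0,0,0]]]' 0.45|sed -n '2p;4p;5p'
python3 -m handwheel '[[[-0.4,-0.2,0],[0,0,0]],[[-0.4,-0.2,0],[0,0,0]],[[-0.4,-0.2,0],[0,0,0]],[[-0.4,-0.2,0],[0,0,0]],[[-0.4,-0.2,0],[0,0,0]],[[-0.4,-0.2,0],[0,0,0]],[[-0.4,-0.2,0],[0,0,0]]]'|sed -n '2p;4p;5p'
python3 - <<'E'
from h import *
f=snap("wrist","w_z");P=cloud(f)
m=(P[...,0]>.33)&(P[...,0]<.535)&(P[...,1]>.185)&(P[...,1]<.365)&(P[...,2]>.034)&(P[...,2]<.042)
k,l,s,c=cv2.connectedComponentsWithStats(m.astype(np.uint8))
for i in range(1,k):
    if s[i,4]>200: print(np.round(c[i]),rect(P[l==i]),np.round(np.percentile(P[l==i][:,2],[5,95])*1000,1))
a=load("w_z")["im"];b=snap("scene","s_z")["im"]
cv2.imwrite("pics/final.png",np.vstack([cv2.resize(a[:,:,::-1],(400,300)),cv2.resize(b[140:344,110:410,::-1],(400,272))])); st()
E
```

```text
position: [0.508, 0.2836, -0.0038]
ft_force: [-1.6, -1.6, 3.0]
position: [0.5098, 0.2844, 0.2531]
ft_force: [-0.1, 0.6, -1.6]
grip_width: 0.0384
position: [0.4292, 0.0742, 0.2458]
ft_force: [0.4, 0.4, 0.0]
grip_width: 0.0385
[272.  32.] (array([435.4, 229.9]), [25.1, 67.0], 95.82) [36.5 39.4]
[337.  32.] (array([511. , 237.7]), [25.8, 67.1], 96.18) [36.4 39.3]
t 75.5 p [429.4  74.9 245.7] phi 96.01 F [-0.   0.4 -0.3] w 38.6 gf 0.0
```

View pics/final.png

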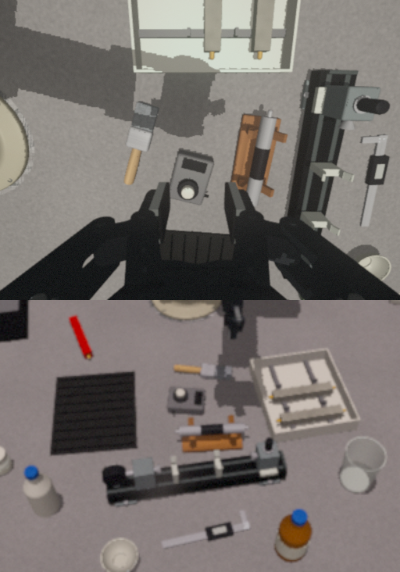

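The final picture shows both bars flat in the middle and far bays, the rod in its forks at (262,140), the mat empty, and the beaker and wash bottle standing. Handing in.

```bash
python3 -c "
from rig import close_job
print(close_job())"
```

```text
the job is handed in; nothing more can be done
None
```

The job is handed in at about 75 s of robot time: the reference rod, then bar1 and bar2, were each seated and recorded; the rod is back on its stand, both bars lie flat in their own bays, and the beaker and wash bottle are standing; my first button press reached 59 N through the fingertips, and `close_job()` returned no verdict.

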